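# Load the ratchet lift with collars and let it down by its pawl

## Task

Load the raised carriage of the small ratchet lift: thread every loose steel collar over its locating post, the largest at the bottom and each smaller one on top, flat and fully home. Then lift the pawl clear of the toothed wheel and hold it up while the drum turns back, until the loaded carriage has come down to its bottom stop, and let the pawl drop back fully between the teeth. Leave the other things on the bench where they are.

Things in the scene. Friction and masses are not known exactly. Their poses are not given: they have to be found in the camera images.
- lift: ratchet lift, bolted down: base 170 x 175 x 12 mm, grey upright plate in its x-z plane (10 mm thick, x -64 to 76 mm, top z 153 mm); carriage on the plate's +y side, drum, toothed wheel and pawl on its -y side. Origin on the bench, below the drum's axle, in the plate's mid-plane; axes level and upright, yaw varies
- post_foot (a point): foot of the carriage's upright post: on the post's axis at the top face of the round platform (70 mm diameter); axes as the lift's. Post 16 mm diameter, 53 mm high, its last 7 mm tapering to 8 mm. At (0, 62, 105) mm in the lift's frame when raised. Upright plate 57 mm off on the -y side, carriage block 36 mm off; free elsewhere
- carriage (a joint): travel of the carriage down, m: 0 raised (held by the pawl), 0.058 at the bottom stop. Geared to the drum by rack and pinion. With the pawl clear it goes down by its own weight, damped (loaded 5 to 9 mm/s, 6 to 12 s in all); if the pawl falls in early the next tooth catches it (5.9 mm of travel a tooth)
- drum (a joint): turn of the drum and toothed wheel about the lift's +y axis, rad: 0 carriage raised, about 3.88 carriage at the bottom stop. 16 saw teeth, 84 mm outside diameter, 9 mm deep; axle at x 0, z 75 mm of the lift
- pawl (a joint): pawl angle, rad: 0 (within 0.04) fully down between teeth, 0.13 tip on a tooth's crest; grows as its free end is lifted. Clear of the wheel above 0.15; 0.35 is a good lift; stop at 0.9. Stays up only while held: falls back by its own weight (0.12 kg). Lifting takes 1 to 3 N
- pawl_pin (a point): point on the axis of the pawl's cross pin, mid-way along its gripping length: round steel pin, 12 mm diameter, along the lift's y, free 27 mm inward to the pawl's bar and 22 mm outward to a 16 mm end collar. Pawl down: at (-58, -50, 142) mm in the lift's frame. Rises on an arc about the pivot, toward the lift's +x. Free above; the wheel behind (+x) tops out at z 117 mm
- pawl_pivot (a point): the pawl's pivot axis (parallel to the lift's y), at (60, 0, 127) mm in the lift's frame
- collar_60: the largest of the flat steel collars loose on the bench: 60 mm outside diameter, 12 mm high, plain through-bore 20 mm. Origin at the ring's centre, half way up (6 mm above what it lies on); z is the ring's axis, either face may be up. None when absent in this start
- collar_52: the second largest of the flat steel collars loose on the bench: 52 mm outside diameter, 12 mm high, plain through-bore 20 mm. Origin at the ring's centre, half way up (6 mm above what it lies on); z is the ring's axis, either face may be up. None when absent in this start
- collar_44: the third largest of the flat steel collars loose on the bench: 44 mm outside diameter, 12 mm high, plain through-bore 20 mm. Origin at the ring's centre, half way up (6 mm above what it lies on); z is the ring's axis, either face may be up. None when absent in this start
- collar_36: the smallest of the flat steel collars loose on the bench: 36 mm outside diameter, 12 mm high, plain through-bore 20 mm. Origin at the ring's centre, half way up (6 mm above what it lies on); z is the ring's axis, either face may be up. None when absent in this start
- parts_case: blue assortment case, fixed, in the middle of the bench among the collars: 166 mm (its x) by 235 mm (its y), clear lid ajar, 105 mm high at its front (-x) edge and 60 mm at its back; origin at the middle of its underside. Over the back of the bench hangs a shelf, its front edge at x 0.72 m, 0.55 m above the bench
- washer_tin: bystander: round white tin of washers, 70 mm in diameter, 23 mm high; origin at the centre of its underside
- bit_holder: bystander: black block with driver bits, 70 x 30 x 32 mm; origin at the centre of its underside

How it is judged:
On the way, in this order (a step that is already met when the one before it is completed fails the run):
1. every collar present is threaded on the post, largest at the bottom, flat and fully home, with the carriage still raised (horizontal distance between each of collar_60, collar_52, collar_44, collar_36 and post_foot below 0.005 m and z of collar_60 in the frame of post_foot between 0.003 and 0.009 m and angle between the z axis of each of collar_60, collar_52, collar_44, collar_36 and the z axis of post_foot, either way round below 0.08 rad and z of collar_52 in the frame of post_foot between 0.003 and 0.021 m and z of collar_44 in the frame of post_foot between 0.003 and 0.033 m and z of collar_36 in the frame of post_foot between 0.003 and 0.045 m and ((angle between collar_60's own z axis and vertical below 1.5 rad and z of collar_52 in the frame of collar_60 above 0.009 m) or (angle between collar_60's own z axis and vertical above 1.6 rad and z of collar_52 in the frame of collar_60 below -0.009 m)) and ((angle between collar_60's own z axis and vertical below 1.5 rad and z of collar_44 in the frame of collar_60 above 0.009 m) or (angle between collar_60's own z axis and vertical above 1.6 rad and z of collar_44 in the frame of collar_60 below -0.009 m)) and ((angle between collar_60's own z axis and vertical below 1.5 rad and z of collar_36 in the frame of collar_60 above 0.009 m) or (angle between collar_60's own z axis and vertical above 1.6 rad and z of collar_36 in the frame of collar_60 below -0.009 m)) and ((angle between collar_52's own z axis and vertical below 1.5 rad and z of collar_44 in the frame of collar_52 above 0.009 m) or (angle between collar_52's own z axis and vertical above 1.6 rad and z of collar_44 in the frame of collar_52 below -0.009 m)) and ((angle between collar_52's own z axis and vertical below 1.5 rad and z of collar_36 in the frame of collar_52 above 0.009 m) or (angle between collar_52's own z axis and vertical above 1.6 rad and z of collar_36 in the frame of collar_52 below -0.009 m)) and ((angle between collar_44's own z axis and vertical below 1.5 rad and z of collar_36 in the frame of collar_44 above 0.009 m) or (angle between collar_44's own z axis and vertical above 1.6 rad and z of collar_36 in the frame of collar_44 below -0.009 m)) and value of joint carriage below 0.01 m), for 0.3 s.
2. the pawl is lifted clear of the toothed wheel while the carriage is still up (value of joint pawl above 0.2 rad and value of joint carriage below 0.04 m), for 0.1 s.
3. the carriage has come down to its bottom stop (value of joint carriage above 0.0565 m), for 0.2 s.
At the end, for the whole second after the job is handed in: collars on the post in order, largest lowest (within 5 mm of its axis, flat within 0.08 rad, at most 3 mm above their place in the full stack); carriage joint above 0.0565 m; pawl joint below 0.06 rad; all at rest; bystanders within 40 mm of their starts (horizontal distance between each of collar_60, collar_52, collar_44, collar_36 and post_foot below 0.005 m and z of collar_60 in the frame of post_foot between 0.003 and 0.009 m and angle between the z axis of each of collar_60, collar_52, collar_44, collar_36 and the z axis of post_foot, either way round below 0.08 rad and z of collar_52 in the frame of post_foot between 0.003 and 0.021 m and z of collar_44 in the frame of post_foot between 0.003 and 0.033 m and z of collar_36 in the frame of post_foot between 0.003 and 0.045 m and ((angle between collar_60's own z axis and vertical below 1.5 rad and z of collar_52 in the frame of collar_60 above 0.009 m) or (angle between collar_60's own z axis and vertical above 1.6 rad and z of collar_52 in the frame of collar_60 below -0.009 m)) and ((angle between collar_60's own z axis and vertical below 1.5 rad and z of collar_44 in the frame of collar_60 above 0.009 m) or (angle between collar_60's own z axis and vertical above 1.6 rad and z of collar_44 in the frame of collar_60 below -0.009 m)) and ((angle between collar_60's own z axis and vertical below 1.5 rad and z of collar_36 in the frame of collar_60 above 0.009 m) or (angle between collar_60's own z axis and vertical above 1.6 rad and z of collar_36 in the frame of collar_60 below -0.009 m)) and ((angle between collar_52's own z axis and vertical below 1.5 rad and z of collar_44 in the frame of collar_52 above 0.009 m) or (angle between collar_52's own z axis and vertical above 1.6 rad and z of collar_44 in the frame of collar_52 below -0.009 m)) and ((angle between collar_52's own z axis and vertical below 1.5 rad and z of collar_36 in the frame of collar_52 above 0.009 m) or (angle between collar_52's own z axis and vertical above 1.6 rad and z of collar_36 in the frame of collar_52 below -0.009 m)) and ((angle between collar_44's own z axis and vertical below 1.5 rad and z of collar_36 in the frame of collar_44 above 0.009 m) or (angle between collar_44's own z axis and vertical above 1.6 rad and z of collar_36 in the frame of collar_44 below -0.009 m)) and value of joint carriage above 0.0565 m and value of joint pawl below 0.06 rad and velocity of joint drum below 0.05 rad/s and linear speed of each of collar_60, collar_52, collar_44, collar_36 below 0.02 m/s and distance of each of washer_tin, bit_holder from where it was at the start of the episode below 0.04 m); the robot touches nothing.
It fails at once if the washer tin is moved more than 40 mm (distance of washer_tin from where it was at the start of the episode above 0.04 m).
It fails at once if the bit holder is moved more than 40 mm (distance of bit_holder from where it was at the start of the episode above 0.04 m).
Of collar_60, collar_52, collar_44, collar_36 only 3 to 4 are there at a start; the rules pass over those that are not, and their reading is None.
At some moment in a run one of collar_60, collar_52, collar_44, collar_36 may be knocked a few centimetres aside while the robot is not near it.
Once in a run the grip may slacken for a moment while it holds something.
It also fails if it takes over 200 s, if anything falls off the work surface, if the arm or the gripper's body presses on something with over 40 N, if the wrist force passes 120 N, or if a joint passes its speed limit or range.

## Robot

A 6-joint arm with a two-finger parallel gripper is mounted at the origin on a cart in front of the work surface, level with it; the furniture and walls round the work are solid. World frame = base frame: x ahead of the robot, y to its left, z up, the work surface at z = 0. Lengths are in m, angles in rad, forces in N, time in s.
With the tool pointing down it reaches from about 0.3 to 0.75 m from the base axis. Payload 8.5 kg.
Tool frame: the origin (TCP) lies at the centre of the arm's flange, where the gripper is bolted on; the fingertips stand 166 mm ahead of it and the grasp point (between the pads) lies 147 mm ahead of it; z points along the fingers, y is the line along which they close (so a half turn about z gives the same grasp; the last joint's range is limited). The gripper opens to 88 mm and grips with 3 to 60 N. Pads are 18 mm wide; open, the fingers measure 123 mm over their backs; the gripper's body (75 mm by 187 mm) begins 45 mm behind the grasp point.
Start: joints at [0.909, 0.381, 1.297, -0, 1.464, -0.215], TCP at [0.238, 0.496, 0.405] pointing down, gripper open.
Joint ranges: [-3.11, 3.11], [-0.89, 2.33], [0.22, 2.48], [-1.42, 4.56], [0.17, 2.85], [-2.88, 2.88]. Speed limits (rad/s): [2.39, 2.39, 3.14, 3.14, 3.14, 3.14].

## Interface

Orientations are given as a unit quaternion [x, y, z, w].
In Python, from workcell import r, imaging, job_done, spotter gives the robot as it stands.
- The arm moves only by the tool servo_tool, never from a script. Its argument "plan" is a list of rows, each a list of 3 entries, a list of its own where there are three numbers: the shift along the world's x, y, z scaled (see below), then the turn, a rotation vector about the world's x, y, z scaled (see below), then the closure, from 0 (fully open) to 1 (shut). In form: [[[tx, ty, tz], [wx, wy, wz], fingers], ...]. A call has 1 to 5 rows; each row is the pose to reach, as a shift and turn from the pose commanded when the call began; what a row does not reach only later rows make up. The controller multiplies each number of a shift by 0.1 m and each number of a turn by pi/4 rad. A row lasts 1/8 s, in which the tool goes at most 62.5 mm and 10.7 degrees, less where a joint would pass 70% of its speed; a pose out of reach is approached as far as the arm can. A call with a number of a shift or a turn outside -1 to 1 is refused whole. A call with a gripper value outside its range is refused whole. The fingers move at their own pace and stop on an object; "newtons" is the grip in N (left out, the last holds). Time passes only in rows, so rows that repeat a pose let the fingers close. It gives the time, the measured TCP pose, the force, the opening and the grip force at its end, in the units of the state.
- r.sense(): the state, without advancing time (a new reading comes with each control period).
- imaging.snapshot(name): name is "scene" or "side" or "wrist"; returns the picture (480x640x3 uint8, red, green, blue); there is no depth.
- imaging.camera_model(name): a dict with "K" (3x3 intrinsics, pixels), "R" (3x3) and "t" (3): a world point X has camera coordinates R X + t; the wrist camera has in their place "tool_from_camera" (4x4, takes a point from camera to tool coordinates, whose origin is the TCP and whose axes are the flange's). Camera axes: x right, y down, z forward; pixel columns grow to the right and rows downward; lengths in m; the calibration is good to about 2 mm. A picture is of the moment at which its call begins: read the wrist's pose just before it. camera_model takes no time and is no camera call.
- job_done(): hands the job in; it is judged then, once.
Trained networks look in the newest picture that a camera, given by its name, has taken for a name from the list of things; names that differ only in an ending like _2 or _b are one class to them, and where a whole thing is asked for, a point or a joint stands for the part that bears it (a point fixed in the world has none). Each returns a list of dicts, best first, with "confidence" (0 to 1); they miss things now and then, are a little off and sometimes report something else, mostly with a low value. They report only what shows in the picture. A call takes as long as a camera call.
- spotter.boxes_of(camera, query): "location" ([column, row] as shares, 0 to 1, of the picture: columns of its width, rows of its height, amid what is visible of it).
- spotter.trace(camera, query): "pixels" (480x640 bool, what is visible of it) and "location" ([column, row] as shares, 0 to 1, of the picture: columns of its width, rows of its height, amid what is visible of it).
The state is a dict: "clock": time; "joint_pos": joint angles; "qd": joint speeds; "joint_torque": joint torques, N m; "ee_pos": TCP position; "orientation": TCP orientation; "ft_force": force on the tool from outside, world axes, zero at the start; "moment": the same for the moment, N m; "opening": opening from 0.0 (shut) to 1.0 (fully open); "grasp_force": force on a finger pad.
Only numpy, scipy, OpenCV 4.12 (cv2) and the standard library are available. Lean on these libraries where they do the work, as an engineer would, in place of code of your own. Each camera call takes 0.05 s, during which the arm holds its last target. There are 200 camera calls.

## Working session

There is one attempt and no reset: what is moved stays moved. The work goes in short steps, Python scripts to look and compute and a tool call to move; the robot and the scene stay as the last step left them, time stands still between calls to the robot, and variables do not carry over. Pictures are saved under pics/ and viewed, at most 14 in all, crops included, and the job is handed in when it is done.

Besides the shell and the picture viewer there is one more tool, called after "Request:" in YAML: its name, and indented under it one key for each argument. servo_tool: Moves the arm, as the interface text tells. Shifts and turns lie within -1 to 1; 1 stands for 0.1 m of shift or pi/4 rad of turn. Its arguments: {"type":"object","properties":{"plan":{"type":"array"},"newtons":{"type":"number"}},"required":["plan"]}

```bash
mkdir -p pics; cat > h.py <<'E'
import numpy as np, cv2
from scipy.spatial.transform import Rotation as Ro
from workcell import r, imaging, job_done, spotter
def cam(name):
    m=imaging.camera_model(name); K=np.array(m["K"])
    if name!="wrist": return K,np.array(m["R"]),np.array(m["t"])
    s=r.sense(); T=np.array(m["tool_from_camera"])
    W=np.eye(4); W[:3,:3]=Ro.from_quat(s["orientation"]).as_matrix(); W[:3,3]=s["ee_pos"]
    C=np.linalg.inv(W@T); return K,C[:3,:3],C[:3,3]
def ray(c,u,v):
    K,R,t=c; d=R.T@np.linalg.solve(K,[u,v,1.]); return -R.T@t,d
def at_z(c,u,v,z):
    o,d=ray(c,u,v); return o+d*(z-o[2])/d[2]
def proj(c,X):
    K,R,t=c; p=(R@np.atleast_2d(X).T).T+t; p=p@K.T; return p[:,:2]/p[:,2:]
def snap(name,fn=None):
    c=cam(name); im=imaging.snapshot(name)
    if fn: cv2.imwrite("pics/"+fn,cv2.cvtColor(im,cv2.COLOR_RGB2BGR))
    return c,im
E
python3 - <<'E'
from h import *
for n in ("scene","side","wrist"):
    c,im=snap(n,n+"0.png"); print(n, (-c[1].T@c[2]).round(3))
    for q in ("lift","collar_60","collar_52","collar_44","collar_36","parts_case","washer_tin","bit_holder","post_foot","pawl_pin"):
        o=spotter.boxes_of(n,q)
        for d in o[:2]:
            u,v=np.array(d["location"])*[640,480]
            print(q,round(d["confidence"],2),int(u),int(v),at_z(c,u,v,0.012).round(3))
print(r.sense())
E
```

```text
scene [0.264 0.399 0.738]
lift 0.63 355 198 [ 0.56  -0.433  0.012]
collar_60 0.89 404 290 [ 0.364 -0.21   0.012]
collar_60 0.87 291 407 [0.453 0.099 0.012]
collar_52 0.89 404 290 [ 0.364 -0.21   0.012]
collar_52 0.87 291 407 [0.453 0.099 0.012]
collar_44 0.89 404 290 [ 0.364 -0.21   0.012]
collar_44 0.87 291 407 [0.453 0.099 0.012]
collar_36 0.89 404 290 [ 0.364 -0.21   0.012]
collar_36 0.87 291 407 [0.453 0.099 0.012]
washer_tin 0.68 205 330 [0.665 0.035 0.012]
bit_holder 0.79 425 195 [ 0.41  -0.517  0.012]
post_foot 0.85 351 193 [ 0.575 -0.447  0.012]
pawl_pin 0.42 391 154 [ 0.543 -0.649  0.012]
side [0.487 0.773 0.846]
lift 0.6 305 197 [ 0.564 -0.473  0.012]
collar_60 0.89 288 374 [0.573 0.115 0.012]
collar_60 0.8 376 221 [ 0.382 -0.363  0.012]
collar_52 0.89 288 374 [0.573 0.115 0.012]
collar_52 0.8 376 221 [ 0.382 -0.363  0.012]
collar_44 0.89 288 374 [0.573 0.115 0.012]
collar_44 0.8 376 221 [ 0.382 -0.363  0.012]
collar_36 0.89 288 374 [0.573 0.115 0.012]
collar_36 0.8 376 221 [ 0.382 -0.363  0.012]
washer_tin 0.76 252 340 [0.651 0.033 0.012]
washer_tin 0.37 309 196 [ 0.556 -0
[... 217 characters left out ...]
85]
{'clock': 1.65, 'joint_pos': array([ 9.08708810e-01,  3.80619460e-01,  1.29739850e+00, -2.94277327e-06,
        1.46360149e+00, -2.15279282e-01]), 'qd': array([ 0.00011179, -0.00037094, -0.00128825,  0.00066595,  0.0004645 ,
       -0.0007563 ]), 'joint_torque': array([-9.02939769e-05, -4.37794912e+01, -2.24730349e+01,  7.13454816e-02,
        3.14252637e-02, -2.20335409e-06]), 'ee_pos': array([0.2376341 , 0.49600168, 0.40473845]), 'orientation': array([ 2.21550269e-01,  9.75148952e-01, -1.27537482e-05, -4.36776518e-06]), 'ft_force': array([-0.11526632,  0.34783838, -0.35181944]), 'moment': array([ 0.00928033, -0.00103424,  0.00769593]), 'grasp_force': 0.0, 'opening': 0.9983969853008099}
```

```bash
python3 - <<'E'
import cv2,numpy as np
a=cv2.imread("pics/scene0.png");b=cv2.imread("pics/side0.png")
cv2.imwrite("pics/ss.png",cv2.resize(np.hstack([a[100:480,100:500],b[100:480,180:580]]),(800,380)))
E
```

```text
(no output)
```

View pics/ss.png

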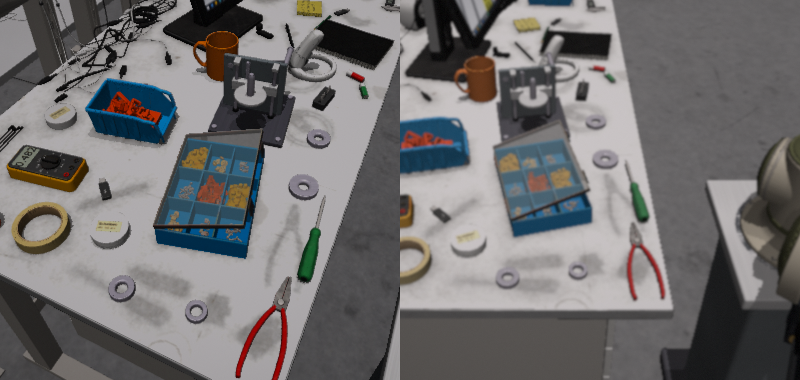

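Four collars show, two in front of the case (scene ≈(222,388), (297,410)) and two to the right of it (≈(403,287), (419,238)). The lift is behind the case with its carriage facing the camera.

```bash
cat >> h.py <<'E'
def collars(name,q="collar_60",z=0.012,cmin=.3):
    c,im=snap(name); out=[]
    for d in spotter.trace(name,q):
        if d["confidence"]<cmin: continue
        m=d["pixels"].astype(np.uint8); cs=max(cv2.findContours(m,0,1)[0],key=cv2.contourArea)[:,0]
        if len(cs)<8: continue
        P=np.array([at_z(c,u,v,z)[:2] for u,v in cs])
        e=cv2.fitEllipse((P*1e4).astype(np.float32)); out.append((round(d["confidence"],2),(np.array(e[0])/1e4).round(4),(np.array(e[1])/10).round(1),cs.mean(0).round(0)))
    return out
E
python3 - <<'E'
from h import *
for n in ("scene","side"):
    for o in collars(n): print(n,*o)
    c=cam(n)
    for q in ("lift","post_foot","pawl_pin","parts_case"):
        for d in spotter.trace(n,q)[:2]:
            ys,xs=np.nonzero(d["pixels"]); print(q,round(d["confidence"],2),xs.min(),xs.max(),ys.min(),ys.max(),len(xs))
E
python3 - <<'E'
import cv2
a=cv2.imread("pics/scene0.png")[140:260,290:430]; cv2.imwrite("pics/l.png",cv2.resize(a,(700,600),interpolation=cv2.INTER_CUBIC))
E
```

```text
scene 0.95 [0.5742 0.1185] [41.4 46.9] [221. 388.]
scene 0.83 [ 0.3706 -0.2199] [57.9 66.7] [403. 286.]
scene 0.77 [0.4443 0.1014] [35.1 38.5] [296. 411.]
scene 0.59 [ 0.383  -0.3653] [49.2 59.2] [418. 239.]
lift 0.64 308 394 146 247 5511
lift 0.36 406 430 228 248 398
post_foot 0.95 332 377 162 206 1073
pawl_pin 0.19 389 418 275 299 526
side 0.91 [0.5744 0.1202] [41.9 50.4] [288. 377.]
side 0.77 [ 0.3697 -0.2186] [58.3 71.1] [386. 259.]
side 0.73 [0.444  0.1029] [34.5 40.5] [358. 370.]
side 0.6 [ 0.3818 -0.365 ] [45.3 58.9] [377. 221.]
side 0.45 [ 0.5522 -0.5036] [102.1 159.7] [310. 190.]
lift 0.73 277 349 152 240 4075
post_foot 0.97 290 331 171 207 827
post_foot 0.69 277 348 151 241 4019
pawl_pin 0.5 327 333 151 163 51
```

View pics/l.png

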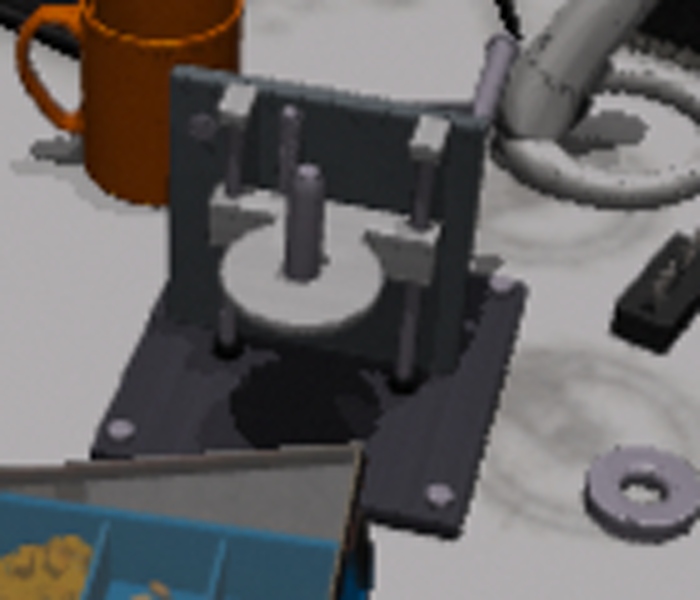

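Lift close-up: the post tip is at scene (352,174), its foot at (350,195). The plate's top edge runs from (325,154) to (388,164), and the pawl pin sticks out at (390,153).

```bash
python3 - <<'E'
from h import *
from scipy.optimize import least_squares
c=cam("scene")
print("post",at_z(c,352,174.4,.158),at_z(c,350.6,195,.105))
# front-top plate corners, base corners
s=1/5.
def px(u,v): return np.array([290+u*s,140+v*s])
ob=[((0,62,158),px(310,170)),((0,62,105),px(302,277)),((76,5,153),px(174,74)),((-64,5,153),px(480,127)),((-64,-5,153),px(492,118)),((-58,-28-50+6,142),px(497,38))]
L=np.array([o[0] for o in ob])/1000.;U=np.array([o[1] for o in ob])
def f(p):
    R=Ro.from_euler("z",p[2]).as_matrix(); return (proj(c,L@R.T+[p[0],p[1],0])-U).ravel()
s=least_squares(f,[.57,-.45,0],loss="soft_l1"); print(s.x,np.degrees(s.x[2]),f(s.x).reshape(-1,2).round(1))
R=Ro.from_euler("z",s.x[2]).as_matrix()
print("post",R@[0,.062,0]+[s.x[0],s.x[1],0],"pin",R@[-.058,-.05,0]+[s.x[0],s.x[1],0])
m=imaging.camera_model("wrist");print(np.array(m["tool_from_camera"]).round(3),np.array(m["K"])[0])
E
```

```text
post [ 0.53591891 -0.3338436   0.158     ] [ 0.53568063 -0.33259577  0.105     ]
[ 0.54713228 -0.39540813  0.17433687] 9.988767047569052 [[-0.1  0.2]
 [ 0.2 -1. ]
 [-1.6  0.2]
 [ 1.2  0. ]
 [-0.4 -0.9]
 [ 0.4  1.9]]
post [ 0.53637807 -0.33434794  0.        ] pin [ 0.49868422 -0.45471062  0.        ]
[[ 0.    -0.961 -0.278  0.071]
 [ 1.     0.     0.001 -0.   ]
 [-0.001 -0.278  0.961  0.02 ]
 [ 0.     0.     0.     1.   ]] [420.97024681   0.         321.48562148]
```

Request:
servo_tool:
  plan:
    - [[0.33,-0.45,0],[0,0,0.2],0]
    - [[0.66,-0.895,0],[0,0,0.4],0]
    - [[0.66,-0.895,0],[0,0,0.6],0]
    - [[0.66,-0.895,0],[0,0,0.79],0]
  newtons: 30

```text
clock: 2.75
ee_pos: [0.3041, 0.4059, 0.4049]
orientation: [-0.088, 0.996, 0.0, 0.0]
ft_force: [-0.4, 0.6, 0.2]
opening: 0.999
grasp_force: 0.0
```

Request:
servo_tool:
  plan:
    - [[0.33,-0.45,0],[0,0,0],0]
    - [[0.66,-0.895,0],[0,0,0],0]

```text
clock: 3.0
ee_pos: [0.3701, 0.3161, 0.4048]
orientation: [-0.088, 0.996, 0.0, 0.0]
ft_force: [0.9, 0.5, -0.0]
opening: 0.996
grasp_force: 0.0
```

Request:
servo_tool:
  plan:
    - [[0,-0.45,0],[0,0,0],0]
    - [[0,-0.895,0],[0,0,0],0]

```text
clock: 3.25
ee_pos: [0.3697, 0.226, 0.4047]
orientation: [-0.087, 0.996, -0.0, 0.0]
ft_force: [0.7, -0.1, -0.0]
opening: 1.0
grasp_force: 0.0
```

Request:
servo_tool:
  plan:
    - [[0,-0.45,0],[0,0,0],0]
    - [[0,-0.895,0],[0,0,0],0]

```text
clock: 3.5
ee_pos: [0.3694, 0.1366, 0.4049]
orientation: [-0.087, 0.996, -0.0, 0.0]
ft_force: [0.2, -0.6, 0.5]
opening: 0.999
grasp_force: 0.0
```

Request:
servo_tool:
  plan:
    - [[0,-0.45,0],[0,0,0],0]
    - [[0,-0.895,0],[0,0,0],0]

```text
clock: 3.75
ee_pos: [0.3694, 0.0471, 0.405]
orientation: [-0.087, 0.996, -0.0, 0.0]
ft_force: [0.5, 0.2, 0.2]
opening: 1.0
grasp_force: 0.0
```

Request:
servo_tool:
  plan:
    - [[0,-0.45,0],[0,0,0],0]
    - [[0,-0.895,0],[0,0,0],0]

```text
clock: 4.0
ee_pos: [0.3693, -0.0424, 0.405]
orientation: [-0.087, 0.996, -0.0, 0.0]
ft_force: [0.2, -0.5, -0.2]
opening: 1.002
grasp_force: 0.0
```

Request:
servo_tool:
  plan:
    - [[0,-0.45,0],[0,0,0],0]
    - [[0,-0.895,0],[0,0,0],0]

```text
clock: 4.25
ee_pos: [0.3693, -0.132, 0.405]
orientation: [-0.087, 0.996, -0.0, 0.0]
ft_force: [0.7, -0.4, -0.2]
opening: 0.996
grasp_force: 0.0
```

Request:
servo_tool:
  plan:
    - [[0,-0.45,0],[0,0,0],0]
    - [[0,-0.895,0],[0,0,0],0]
    - [[0,-0.895,0],[0,0,0],0]
    - [[0,-0.895,0],[0,0,0],0]

```text
clock: 4.75
ee_pos: [0.3695, -0.2194, 0.4047]
orientation: [-0.087, 0.996, 0.0, -0.0]
ft_force: [0.7, -0.2, 0.3]
opening: 0.998
grasp_force: 0.0
```

```bash
python3 - <<'E'
from h import *
print(r.sense()["ee_pos"],r.sense()["orientation"],r.sense()["joint_pos"].round(2))
snap("wrist","w1.png")
for o in collars("wrist",cmin=.2): print(*o)
for o in collars("scene"): print(*o)
E
```

```text
[ 0.36953196 -0.21941148  0.40466951] [-8.66881362e-02  9.96235446e-01  3.11209600e-04 -7.41807651e-05] [-0.81  0.17  1.6   0.    1.37 -2.56]
0.68 [ 0.3704 -0.2241] [58.4 59.2] [316. 200.]
0.67 [ 0.3836 -0.37  ] [50.8 54.7] [151. 186.]
0.37 [0.4272 0.0895] [ 3.5 15.7] [624. 313.]
0.86 [ 0.3699 -0.2199] [58.1 67.9] [403. 287.]
0.71 [ 0.3828 -0.3661] [50.6 55.4] [418. 238.]
0.64 [0.5745 0.1184] [42.6 47.2] [222. 388.]
```

View pics/w1.png

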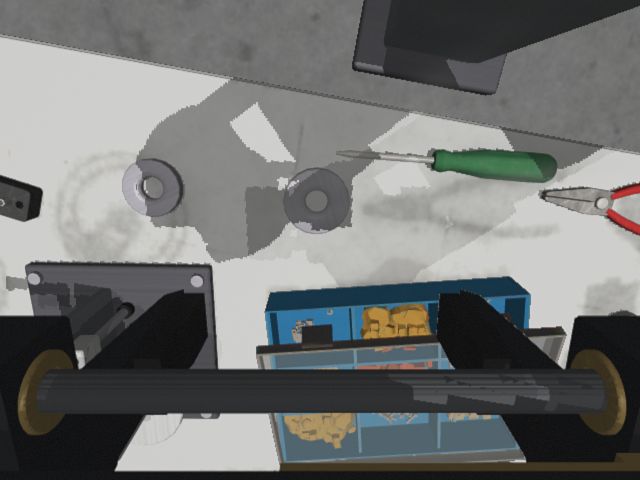

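The wrist view shows the 60 collar at (316,200), the 52 at (151,187) and the screwdriver and case well clear of the fingers. I'll descend on the 60.

Request:
servo_tool:
  plan:
    - [[0,-0.02,-0.5],[0,0,0],0]
    - [[0,-0.02,-1],[0,0,0],0]

```text
clock: 5.25
ee_pos: [0.3696, -0.2215, 0.304]
orientation: [-0.087, 0.996, -0.001, 0.001]
ft_force: [-0.1, 0.2, 0.5]
opening: 0.998
grasp_force: 0.0
```

Request:
servo_tool:
  plan:
    - [[0,0,-0.5],[0,0,0],0]
    - [[0,0,-1],[0,0,0],0]
    - [[0,0,-1],[0,0,0],0]

```text
clock: 5.62
ee_pos: [0.3694, -0.2214, 0.203]
orientation: [-0.087, 0.996, 0.003, -0.002]
ft_force: [-0.1, -0.4, 0.1]
opening: 0.997
grasp_force: 0.0
```

Request:
servo_tool:
  plan:
    - [[0,0,-0.2],[0,0,0],0]
    - [[0,0,-0.35],[0,0,0],0]
    - [[0,0,-0.35],[0,0,0],0]
    - [[0,0,-0.35],[0,0,0],1]
    - [[0,0,-0.35],[0,0,0],1]

```text
clock: 6.25
ee_pos: [0.3698, -0.2221, 0.1708]
orientation: [-0.087, 0.996, -0.001, 0.001]
ft_force: [-0.3, 0.9, -1.0]
opening: 0.794
grasp_force: 0.0
```

Request:
servo_tool:
  plan:
    - [[0,0,0],[0,0,0],1]
    - [[0,0,0],[0,0,0],1]
    - [[0,0,0],[0,0,0],1]
    - [[0,0,0],[0,0,0],1]

```text
clock: 6.75
ee_pos: [0.3698, -0.2222, 0.1703]
orientation: [-0.087, 0.996, -0.001, 0.0]
ft_force: [-0.8, -0.8, 7.1]
opening: 0.65
grasp_force: 30.0
```

Request:
servo_tool:
  plan:
    - [[0,0,0.5],[0,0,0],1]
    - [[0,0,1],[0,0,0],1]

```text
clock: 7.0
ee_pos: [0.3694, -0.2218, 0.2706]
orientation: [-0.087, 0.996, 0.001, -0.001]
ft_force: [0.6, -0.7, -3.1]
opening: 0.652
grasp_force: 30.0
```

Request:
servo_tool:
  plan:
    - [[0,0,0.5],[0,0,0],1]
    - [[0,0,1],[0,0,0],1]

```text
clock: 7.25
ee_pos: [0.3692, -0.2216, 0.3712]
orientation: [-0.087, 0.996, 0.001, -0.0]
ft_force: [0.1, -0.0, -2.9]
opening: 0.648
grasp_force: 30.0
```

Request:
servo_tool:
  plan:
    - [[0.1,0,0.35],[0,0,-0.2],1]
    - [[0.3,-0.1,0.35],[0,0,-0.4],1]
    - [[0.5,-0.3,0.35],[0,0,-0.6],1]
    - [[0.7,-0.5,0.35],[0,0,-0.8],1]
    - [[0.8,-0.56,0.35],[0,0,-1],1]

```text
clock: 7.88
ee_pos: [0.4502, -0.2788, 0.4038]
orientation: [0.304, 0.953, 0.0, -0.001]
ft_force: [-0.4, -0.9, -2.3]
opening: 0.651
grasp_force: 30.0
```

Request:
servo_tool:
  plan:
    - [[0.2,-0.2,0],[0,0,-0.2],1]
    - [[0.5,-0.4,0],[0,0,-0.4],1]
    - [[0.7,-0.5,0],[0,0,-0.6],1]
    - [[0.86,-0.56,0],[0,0,-0.8],1]
    - [[0.86,-0.56,0],[0,0,-1],1]

```text
clock: 8.5
ee_pos: [0.5364, -0.3343, 0.4032]
orientation: [0.645, 0.764, 0.0, -0.001]
ft_force: [-0.9, 0.1, -3.4]
opening: 0.649
grasp_force: 30.0
```

Request:
servo_tool:
  plan:
    - [[0,0,0],[0,0,0],1]
    - [[0,0,0],[0,0,0],1]

```text
clock: 8.75
ee_pos: [0.5355, -0.3339, 0.4045]
orientation: [0.642, 0.767, 0.0, -0.0]
ft_force: [0.7, -0.2, -2.7]
opening: 0.647
grasp_force: 30.0
```

```bash
python3 - <<'E'
from h import *
s=r.sense();print(s["ee_pos"],s["orientation"],s["joint_pos"].round(2))
c,im=snap("wrist","w2.png")
for o in collars("wrist",cmin=.2,z=s["ee_pos"][2]-.17+.012): print(*o)
print(proj(c,[[.536,-.334,.158],[.536,-.334,.105]]))
E
```

```text
[ 0.53549412 -0.33391303  0.404472  ] [ 6.41989157e-01  7.66713567e-01  2.87268442e-05 -4.77906691e-04] [-0.74  0.53  1.05  0.    1.56 -0.92]
0.95 [ 0.473  -0.3033] [18.9 20.3] [152. 211.]
0.83 [ 0.5357 -0.3295] [53.6 59.7] [322. 312.]
[[320.83719899 250.76535049]
 [320.96865693 227.59707772]]
```

View pics/w2.png

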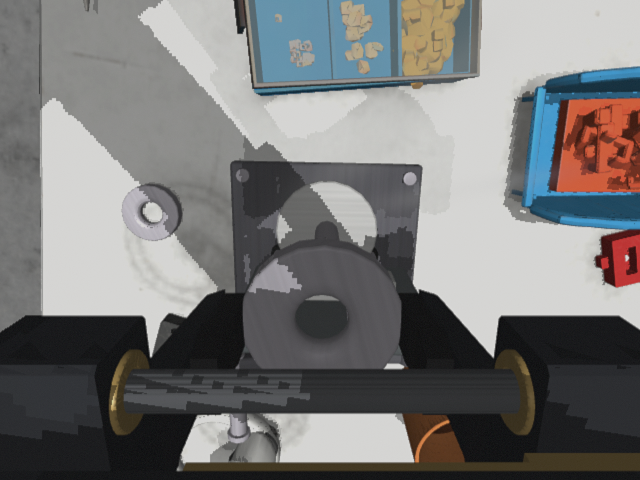

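The wrist view shows the held ring with its bore near (321,316). The post is at column ≈326 and the platform spans ≈(277..377) with its top edge at row 181, so the post is slightly right of what I predicted.

```bash
python3 - <<'E'
from h import *
c=cam("wrist"); z=r.sense()["ee_pos"][2]
print("collar",at_z(c,321.5,316.5,z-.170+.012))
im=cv2.imread("pics/w2.png"); 
a=np.linspace(0,2*np.pi,361)
def circ(x,y): return proj(c,np.c_[x+.035*np.cos(a),y+.035*np.sin(a),0*a+.105])
P=circ(.536,-.334); print(P[:,0].min(),P[:,0].max(),P[:,1].min())
print(im[170:192:1,330].sum(1)//3); print(im[215,264:290].sum(1)//3, im[215,366:392].sum(1)//3)
print(im[228,305:350].sum(1)//3)
k=P[np.abs(P[:,1]-215)<1.5]; print(k[:,0].min(),k[:,0].max())
E
```

```text
collar [ 0.53596125 -0.33116481  0.24678748]
269.72553592899186 371.82793707565276 175.94609289044493
[101 101 100  99 100 100 100  99  98  99 100 125 159 190 196 196 197 197
 198 199 196 193]
[ 52  52  52  52  67  93  74  99 101 102 103 104 105 107 135 156 178 176
 111 101 102 102 102 102 101 102] [188 187 188 188 188 188 189 167 147 109 104 106 103 103 103 102 103 104
 102  90  87  87  86  86  88  89]
[100 100 101  99 100 101 100 101 100 101  99  65  61  61  63  63  64  64
  64  64  66  65  65  64  65  65  63  64  64  61  60  62  84  99 100  99
  99  98 111 183 185 184 186 186 187]
270.6886357592127 370.87522008411764
```

```bash
python3 - <<'E'
from h import *
c=cam("wrist")
y=np.radians(10); e=np.array([-np.sin(y),np.cos(y),0])
p=at_z(c,326.3,181.5,.105); print("platform centre",p-.035*e)
# post tip: silhouette columns at row 228
for v in (222,228,234):
  print(v,at_z(c,326.5,v,.158))
im=cv2.imread("pics/w2.png").sum(2)//3
print(im[205:248,327])
E
```

```text
platform centre [ 0.54024057 -0.33698825  0.105     ]
222 [ 0.53633722 -0.3172811   0.158     ]
228 [ 0.5369475 -0.3206575  0.158    ]
234 [ 0.53756278 -0.32406155  0.158     ]
[186 141 175 136 106 103 104 105 104 103 102 103 105 105 104  95  73  66
  66  65  64  65  66  65  66  66  66  65  65  67  64  66  66  64  61  62
  62  61  62  64  67  76  83]
```

Request:
servo_tool:
  plan:
    - [[0.04,-0.06,-0.3],[0,0,0],1]
    - [[0.04,-0.06,-0.6],[0,0,0],1]
    - [[0.04,-0.06,-0.68],[0,0,0],1]
    - [[0.04,-0.06,-0.68],[0,0,0],1]

```text
clock: 9.4
ee_pos: [0.5397, -0.34, 0.3372]
orientation: [0.643, 0.766, 0.0, 0.0]
ft_force: [0.9, -0.1, -2.0]
opening: 0.648
grasp_force: 30.0
```

```bash
python3 - <<'E'
from h import *
c,im=snap("wrist","w3.png"); s=r.sense(); print(s["ee_pos"])
cv2.imwrite("pics/w3c.png",cv2.resize(cv2.cvtColor(im[150:370,220:420],cv2.COLOR_RGB2BGR),(545,600)))
z=s["ee_pos"][2]; x,y=s["ee_pos"][:2]
print(proj(c,[[x,y,.158],[x,y,.105],[x,y,z-.158],[x,y,z-.170]]))
E
```

```text
[ 0.5397473  -0.34010279  0.33789074]
[[319.12672701 299.22103036]
 [319.61451169 258.23792917]
 [318.82979386 324.16900894]
 [319.00203289 309.69768591]]
```

View pics/w3c.png

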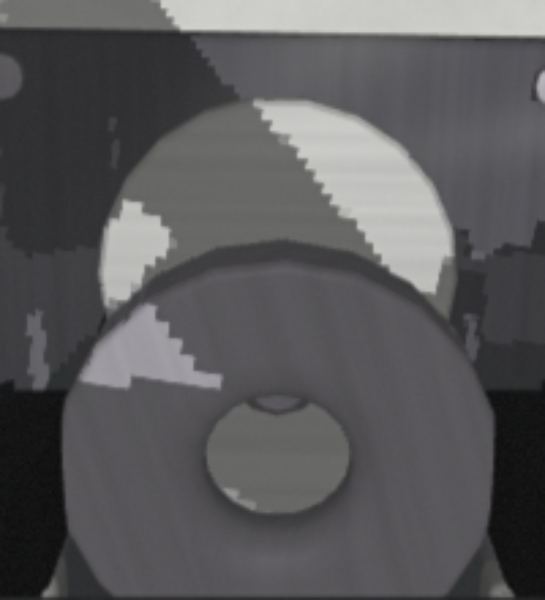

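The post's tip shows as a crescent at the top of the bore, centred on the same column (≈322), and the platform is centred there too. The ring is aligned, so I'll lower it.

Request:
servo_tool:
  plan:
    - [[0,0,-0.1],[0,0,0],1]
    - [[0,0,-0.2],[0,0,0],1]
    - [[0,0,-0.3],[0,0,0],1]
    - [[0,0,-0.3],[0,0,0],1]

```text
clock: 9.95
ee_pos: [0.5395, -0.3394, 0.3104]
orientation: [0.643, 0.766, -0.0, 0.002]
ft_force: [-7.2, 6.7, 21.4]
opening: 0.656
grasp_force: 30.1
```

Request:
servo_tool:
  plan:
    - [[0,0,0.05],[0,0,0],1]
    - [[-0.015,0.02,0.05],[0,0,0],1]
    - [[-0.015,0.02,0.05],[0,0,0],1]

```text
clock: 10.32
ee_pos: [0.5386, -0.3388, 0.3121]
orientation: [0.643, 0.766, -0.0, 0.003]
ft_force: [4.9, -5.1, -0.3]
opening: 0.653
grasp_force: 30.0
```

```bash
python3 - <<'E'
from h import *
c,im=snap("wrist"); s=r.sense(); print(s["ee_pos"],s["ft_force"],s["moment"])
_,sc=snap("scene")
f=lambda i:cv2.cvtColor(i,cv2.COLOR_RGB2BGR)
cv2.imwrite("pics/w4c.png",np.hstack([cv2.resize(f(im[150:400,220:420]),(400,500)),cv2.resize(f(sc[150:230,320:384]),(400,500))]))
E
```

```text
[ 0.53859949 -0.33880907  0.31210771] [ 4.64223279 -5.60671029  1.00118103] [-0.94470248 -0.74462918  0.03148703]
```

View pics/w4c.png

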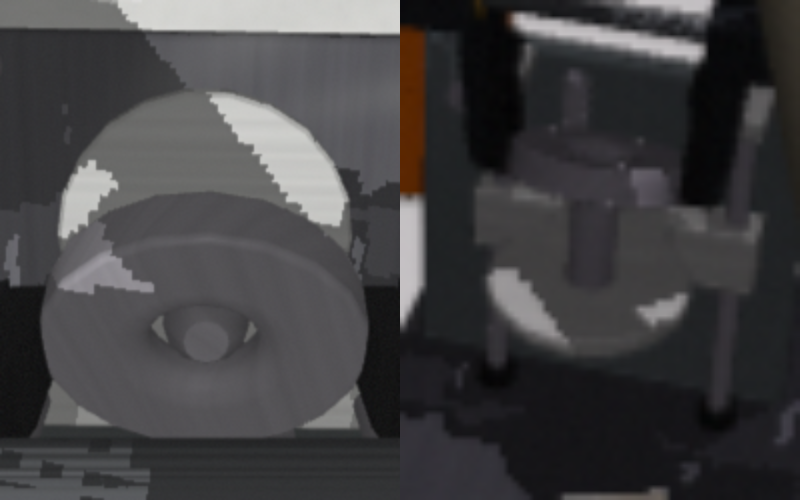

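The ring is threaded on the post but has pitched in the pads. I'll relieve the side load and let it drop down the post.

Request:
servo_tool:
  plan:
    - [[0.007,-0.01,0],[0,0,0],1]
    - [[0.007,-0.01,0],[0,0,0],1]
    - [[0.007,-0.01,0],[0,0,0],0.2]
    - [[0.007,-0.01,0],[0,0,0],0.2]
    - [[0.007,-0.01,0],[0,0,0],0.2]

```text
clock: 11.05
ee_pos: [0.5388, -0.3388, 0.3115]
orientation: [0.643, 0.766, 0.0, -0.001]
ft_force: [-0.1, -0.0, -0.1]
opening: 0.799
grasp_force: 0.0
```

```bash
python3 - <<'E'
from h import *
c,im=snap("wrist"); s=r.sense(); print(s["ee_pos"],s["ft_force"],s["opening"],s["clock"])
_,sc=snap("scene")
f=lambda i:cv2.cvtColor(i,cv2.COLOR_RGB2BGR)
cv2.imwrite("pics/w5c.png",np.hstack([cv2.resize(f(im[150:400,220:420]),(400,500)),cv2.resize(f(sc[150:230,320:384]),(400,500))]))
E
```

```text
[ 0.53880055 -0.33880698  0.31159164] [-0.13228278 -0.6120474   0.11093053] 0.8046668792652798 11.1
```

View pics/w5c.png

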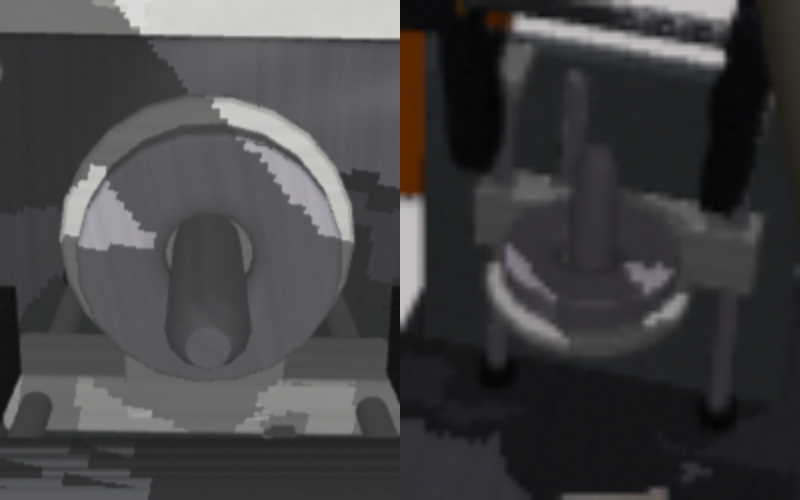

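The 60 collar now lies flat on the platform. The post tip shows at wrist ≈(324,322), and I'll use that to refine the post position.

```bash
python3 - <<'E'
from h import *
c=cam("wrist"); s=r.sense()
print(at_z(c,324,322.5,.158)[:2], at_z(c,324,322.5,.158)[:2]-s["ee_pos"][:2], s["joint_pos"].round(2))
for o in collars("wrist",z=.117,cmin=.2): print(*o)
E
```

```text
[ 0.54011891 -0.33605127] [0.00132699 0.00283132] [-0.75  0.6   1.18  0.    1.35 -0.92]
0.65 [ 0.5403 -0.3353] [58.2 60.1] [324. 275.]
0.61 [ 0.4399 -0.3319] [31.6 34.8] [ 96. 232.]
```

Request:
servo_tool:
  plan:
    - [[0,0,0.5],[0,0,0],0]
    - [[0,0,0.93],[0,0,0],0]
    - [[-0.2,-0.02,0.93],[0,0,0.2],0]
    - [[-0.4,-0.05,0.93],[0,0,0.4],0]
    - [[-0.6,-0.1,0.93],[0,0,0.6],0]

```text
clock: 11.88
ee_pos: [0.4782, -0.3489, 0.4048]
orientation: [0.444, 0.896, 0.0, -0.0]
ft_force: [-0.2, 0.4, 0.1]
opening: 0.999
grasp_force: 0.0
```

Request:
servo_tool:
  plan:
    - [[-0.2,-0.04,0],[0,0,0.2],0]
    - [[-0.5,-0.09,0],[0,0,0.4],0]
    - [[-0.8,-0.15,0],[0,0,0.6],0]
    - [[-0.96,-0.18,0],[0,0,0.8],0]
    - [[-0.96,-0.18,0],[0,0,0.8],0]

```text
clock: 12.5
ee_pos: [0.3822, -0.3672, 0.405]
orientation: [0.15, 0.989, -0.0, 0.0]
ft_force: [0.0, 0.1, 0.7]
opening: 1.004
grasp_force: 0.0
```

```bash
python3 - <<'E'
from h import *
s=r.sense(); print(s["ee_pos"],s["orientation"],s["joint_pos"].round(2))
for o in collars("wrist",cmin=.2): print(*o)
E
```

```text
[ 0.38222989 -0.36716053  0.40501272] [ 1.49656734e-01  9.88738008e-01 -8.34088191e-05  8.02579142e-05] [-0.99  0.35  1.35  0.    1.44 -2.26]
0.8 [ 0.6402 -0.3568] [29.  50.8] [403. 427.]
0.68 [ 0.3841 -0.3714] [50.2 51.7] [317. 203.]
```

Request:
servo_tool:
  plan:
    - [[0.012,-0.023,-0.5],[0,0,0],0]
    - [[0.012,-0.023,-1],[0,0,0],0]

```text
clock: 12.85
ee_pos: [0.3848, -0.3691, 0.3037]
orientation: [0.149, 0.989, -0.001, 0.001]
ft_force: [0.6, -0.7, 0.8]
opening: 0.998
grasp_force: 0.0
```

Request:
servo_tool:
  plan:
    - [[0,0,-0.5],[0,0,0],0]
    - [[0,0,-1],[0,0,0],0]
    - [[0,0,-1],[0,0,0],0]

```text
clock: 13.22
ee_pos: [0.3844, -0.3687, 0.2022]
orientation: [0.149, 0.989, 0.003, -0.002]
ft_force: [-1.3, 1.2, 0.9]
opening: 1.0
grasp_force: 0.0
```

Request:
servo_tool:
  plan:
    - [[0,0,-0.2],[0,0,0],0]
    - [[0,0,-0.35],[0,0,0],0]
    - [[0,0,-0.35],[0,0,0],0]
    - [[0,0,-0.35],[0,0,0],1]
    - [[0,0,-0.35],[0,0,0],1]

```text
clock: 13.85
ee_pos: [0.3842, -0.3694, 0.1705]
orientation: [0.148, 0.989, -0.0, 0.0]
ft_force: [1.0, 0.2, 0.2]
opening: 0.796
grasp_force: 0.0
```

Request:
servo_tool:
  plan:
    - [[0,0,0],[0,0,0],1]
    - [[0,0,0],[0,0,0],1]
    - [[0,0,0],[0,0,0],1]
    - [[0,0,0],[0,0,0],1]
    - [[0,0,0],[0,0,0],1]

```text
clock: 14.48
ee_pos: [0.3841, -0.3694, 0.1699]
orientation: [0.148, 0.989, -0.0, 0.0]
ft_force: [-0.6, -0.9, 3.2]
opening: 0.575
grasp_force: 3.0
```

Request:
servo_tool:
  plan:
    - [[0,0,0.5],[0,0,0],1]
    - [[0,0,1],[0,0,0],1]
    - [[0,0,1],[0,0,0],1]

```text
clock: 14.85
ee_pos: [0.3843, -0.3694, 0.2724]
orientation: [0.148, 0.989, -0.002, 0.002]
ft_force: [-1.2, -0.0, -1.6]
opening: 0.555
grasp_force: 30.0
```

Request:
servo_tool:
  plan:
    - [[0,0,0.5],[0,0,-0.2],1]
    - [[0.1,0.05,1],[0,0,-0.4],1]
    - [[0.4,0.1,1],[0,0,-0.6],1]
    - [[0.75,0.2,1],[0,0,-0.8],1]

```text
clock: 15.35
ee_pos: [0.4596, -0.3493, 0.3684]
orientation: [0.449, 0.893, 0.0, -0.001]
ft_force: [-0.2, -0.4, -1.9]
opening: 0.555
grasp_force: 30.0
```

Request:
servo_tool:
  plan:
    - [[0.3,0.05,0],[0,0,-0.2],1]
    - [[0.6,0.1,0],[0,0,-0.4],1]
    - [[0.8,0.1,0],[0,0,-0.6],1]
    - [[0.8,0.1,0],[0,0,-0.6],1]
    - [[0.8,0.1,0],[0,0,-0.6],1]

```text
clock: 15.98
ee_pos: [0.5386, -0.3394, 0.3685]
orientation: [0.642, 0.767, -0.0, -0.001]
ft_force: [0.2, -0.5, -2.5]
opening: 0.554
grasp_force: 30.0
```

Request:
servo_tool:
  plan:
    - [[0,0,-0.2],[0,0,0],1]
    - [[0,0,-0.3],[0,0,0],1]
    - [[0,0,-0.3],[0,0,0],1]
    - [[0,0,-0.3],[0,0,0],1]

```text
clock: 16.48
ee_pos: [0.5389, -0.3394, 0.3404]
orientation: [0.643, 0.766, -0.0, 0.0]
ft_force: [0.0, -0.3, -2.0]
opening: 0.554
grasp_force: 30.0
```

```bash
cat >> h.py <<'E'
def duo(fn):
    c,im=snap("wrist"); s=r.sense(); _,sc=snap("scene"); f=lambda i:cv2.cvtColor(i,cv2.COLOR_RGB2BGR)
    print(s["ee_pos"],s["ft_force"],s["opening"],s["clock"])
    cv2.imwrite("pics/"+fn,np.hstack([cv2.resize(f(im[150:400,220:420]),(400,500)),cv2.resize(f(sc[150:230,320:384]),(400,500))]))
E
python3 - <<'E'
from h import *
duo("d6.png"); s=r.sense(); x,y,z=s["ee_pos"]
print(proj(cam("wrist"),[[.5396,-.3394,.158],[x,y,z-.158],[x,y,z-.17]]))
E
```

```text
[ 0.53897569 -0.33939125  0.34048291] [-0.29365624  0.82524435 -1.92718743] 0.5503170821244365 16.525
[[320.24340449 295.96139705]
 [318.53606478 322.82111074]
 [318.71154669 308.47835464]]
```

View pics/d6.png

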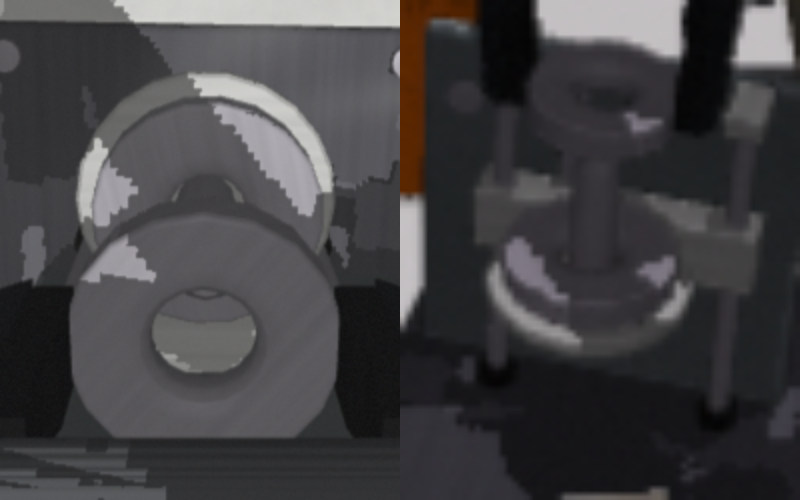

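The bore is at crop (204,331) with the tip crescent at (207,295), aligned within a millimetre. I'll lower it onto the tip.

Request:
servo_tool:
  plan:
    - [[0,0.002,-0.1],[0,0,0],1]
    - [[0,0.002,-0.18],[0,0,0],1]
    - [[0,0.002,-0.22],[0,0,0],1]
    - [[0,0.002,-0.22],[0,0,0],1]

```text
clock: 17.08
ee_pos: [0.5391, -0.3381, 0.3172]
orientation: [0.643, 0.766, 0.001, -0.001]
ft_force: [-0.0, 7.4, 0.9]
opening: 0.552
grasp_force: 30.0
```

Request:
servo_tool:
  plan:
    - [[0,0.015,0],[0,0,0],1]
    - [[0,0.015,0],[0,0,0],1]

```text
clock: 17.32
ee_pos: [0.5391, -0.3373, 0.3173]
orientation: [0.643, 0.766, 0.0, -0.001]
ft_force: [-0.1, 4.0, -1.6]
opening: 0.552
grasp_force: 30.0
```

Request:
servo_tool:
  plan:
    - [[0,0,0],[0,0,0],0.3]
    - [[0,0,0],[0,0,0],0.3]
    - [[0,0,0],[0,0,0],0.3]
    - [[0,0,0],[0,0,0],0.3]

```text
clock: 17.82
ee_pos: [0.539, -0.3377, 0.3179]
orientation: [0.643, 0.766, -0.0, 0.0]
ft_force: [-0.6, -0.9, 0.3]
opening: 0.703
grasp_force: 0.0
```

```bash
python3 - <<'E'
from h import *
duo("d7.png")
for o in collars("wrist",z=.129,cmin=.2): print(*o)
E
```

```text
[ 0.53903267 -0.3376945   0.31780785] [ 0.24289461  0.64075241 -0.30294946] 0.7018738865828409 17.875
0.63 [ 0.5396 -0.3343] [50.4 52.9] [322. 281.]
0.57 [ 0.5396 -0.3336] [52.8 59.1] [328. 249.]
```

View pics/d7.png

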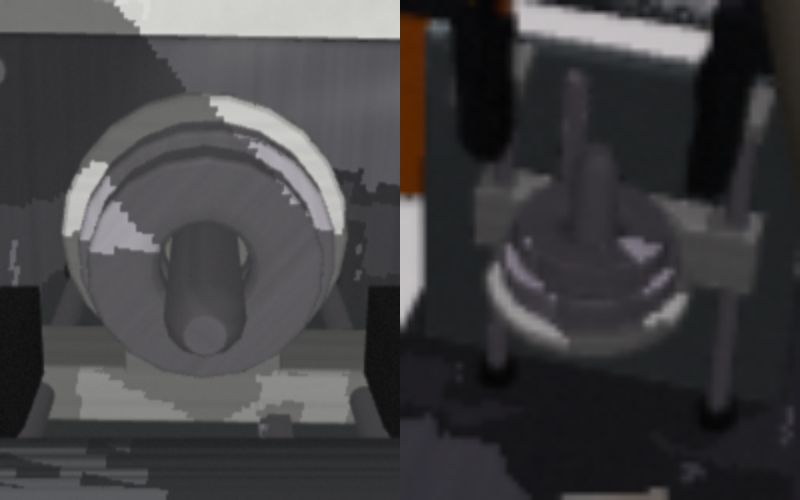

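Both collars are stacked flat. I'll lift out and head to the 44, checking the case edge first.

```bash
python3 - <<'E'
from h import *
c=cam("scene")
for u,v in ((257,350),(347,355)): print(at_z(c,u,v,0)[:2])
for u,v in ((255,328),(348,337)): print(at_z(c,u,v,.06)[:2],at_z(c,u,v,.105)[:2])
E
```

```text
[0.56327528 0.02481584]
[ 0.41284107 -0.03463092]
[0.56435899 0.01917605] [0.5444306  0.04439983]
[ 0.41279481 -0.03214544] [ 0.40293001 -0.003514  ]
```

Request:
servo_tool:
  plan:
    - [[0,0,0.5],[0,0,0],0]
    - [[0,0,0.9],[0,0,0],0]
    - [[0,0.3,0.9],[0,0,0],0]
    - [[0,0.7,0.9],[0,0,0],0]

```text
clock: 18.52
ee_pos: [0.5388, -0.2673, 0.4079]
orientation: [0.644, 0.765, -0.0, 0.0]
ft_force: [1.0, 0.1, -0.5]
opening: 0.999
grasp_force: 0.0
```

Request:
servo_tool:
  plan:
    - [[0,0.5,0],[0,0,0],0]
    - [[0,1,0],[0,0,0],0]

```text
clock: 18.77
ee_pos: [0.5388, -0.1662, 0.4078]
orientation: [0.643, 0.766, 0.0, 0.0]
ft_force: [0.6, -0.7, -0.2]
opening: 1.0
grasp_force: 0.0
```

Request:
servo_tool:
  plan:
    - [[0,0.5,0],[0,0,0],0]
    - [[0,1,0],[0,0,0],0]

```text
clock: 19.02
ee_pos: [0.5388, -0.066, 0.4079]
orientation: [0.643, 0.766, 0.0, 0.0]
ft_force: [1.1, 0.5, 0.2]
opening: 0.999
grasp_force: 0.0
```

Request:
servo_tool:
  plan:
    - [[0.1,0.5,0],[0,0,0],0]
    - [[0.2,1,0],[0,0,0],0]

```text
clock: 19.27
ee_pos: [0.559, 0.034, 0.408]
orientation: [0.643, 0.766, 0.0, 0.0]
ft_force: [0.1, -1.0, -0.2]
opening: 1.0
grasp_force: 0.0
```

Request:
servo_tool:
  plan:
    - [[0.1,0.5,0],[0,0,0],0]
    - [[0.15,0.86,0],[0,0,0],0]
    - [[0.15,0.86,0],[0,0,0],0]
    - [[0.15,0.86,0],[0,0,0],0]

```text
clock: 19.77
ee_pos: [0.574, 0.1178, 0.4077]
orientation: [0.643, 0.766, -0.0, 0.0]
ft_force: [-1.1, 0.8, 0.0]
opening: 0.999
grasp_force: 0.0
```

```bash
python3 - <<'E'
from h import *
s=r.sense(); print(s["ee_pos"],s["orientation"],s["joint_pos"].round(2))
snap("wrist","w8.png")
for o in collars("wrist",cmin=.2): print(*o)
for o in collars("side"): print(*o)
E
```

```text
[0.57399387 0.11778393 0.40770554] [ 6.43198008e-01  7.65699865e-01 -1.89110348e-04  5.66274166e-05] [ 0.    0.44  1.19 -0.    1.51 -0.17]
0.93 [0.5775 0.1179] [42.4 43.5] [324. 200.]
0.79 [0.4479 0.1013] [33.9 36.8] [179. 194.]
0.86 [0.5751 0.1199] [38.7 46.9] [288. 377.]
0.77 [0.4446 0.1034] [35.  42.6] [358. 370.]
0.57 [ 0.5438 -0.4836] [23.5 49.2] [314. 196.]
0.56 [ 0.545 -0.47 ] [44.  61.6] [314. 199.]
```

View pics/w8.png

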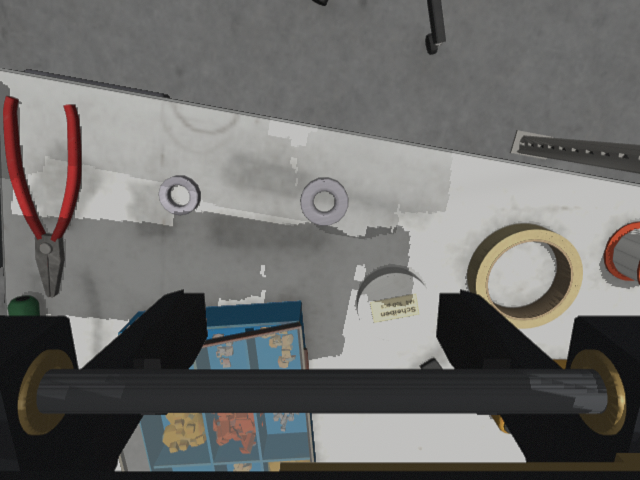

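The 44 is at (324,201), the tin at (390,300) and the tape to the right, all clear of the fingers. I'll descend.

Request:
servo_tool:
  plan:
    - [[0.01,0,-0.5],[0,0,0],0]
    - [[0.01,0,-1],[0,0,0],0]

```text
clock: 20.27
ee_pos: [0.5749, 0.1178, 0.307]
orientation: [0.643, 0.765, 0.001, 0.001]
ft_force: [0.8, 0.7, -0.6]
opening: 1.001
grasp_force: 0.0
```

Request:
servo_tool:
  plan:
    - [[0,0,-0.5],[0,0,0],0]
    - [[0,0,-1],[0,0,0],0]
    - [[0,0,-1],[0,0,0],0]

```text
clock: 20.65
ee_pos: [0.5745, 0.1179, 0.2052]
orientation: [0.643, 0.766, -0.002, -0.003]
ft_force: [-0.5, -0.2, 1.2]
opening: 1.001
grasp_force: 0.0
```

Request:
servo_tool:
  plan:
    - [[0,0,-0.2],[0,0,0],0]
    - [[0,0,-0.375],[0,0,0],0]
    - [[0,0,-0.375],[0,0,0],0]
    - [[0,0,-0.375],[0,0,0],1]
    - [[0,0,-0.375],[0,0,0],1]

```text
clock: 21.28
ee_pos: [0.5753, 0.1183, 0.1716]
orientation: [0.643, 0.766, 0.001, 0.001]
ft_force: [0.5, 0.6, -0.3]
opening: 0.798
grasp_force: 0.0
```

Request:
servo_tool:
  plan:
    - [[0,0,0],[0,0,0],1]
    - [[0,0,0],[0,0,0],1]
    - [[0,0,0],[0,0,0],1]
    - [[0,0,0],[0,0,0],1]
    - [[0,0,0],[0,0,0],1]

```text
clock: 21.9
ee_pos: [0.5751, 0.1184, 0.1703]
orientation: [0.643, 0.766, 0.0, 0.0]
ft_force: [0.0, 0.6, 0.9]
opening: 0.459
grasp_force: 30.0
```

Request:
servo_tool:
  plan:
    - [[0,0,0],[0,0,0],1]
    - [[0,0,0],[0,0,0],1]
    - [[0,0,0.3],[0,0,0],1]
    - [[0,0,0.7],[0,0,0],1]
    - [[0,0,1],[0,0,0],1]

```text
clock: 22.52
ee_pos: [0.5749, 0.1184, 0.2714]
orientation: [0.643, 0.766, 0.0, 0.0]
ft_force: [-0.1, -0.1, -0.8]
opening: 0.459
grasp_force: 30.0
```

Request:
servo_tool:
  plan:
    - [[0,0,0.5],[0,0,0],1]
    - [[0,0,1],[0,0,0],1]

```text
clock: 22.78
ee_pos: [0.5747, 0.1184, 0.3713]
orientation: [0.643, 0.766, -0.001, -0.001]
ft_force: [0.6, -0.2, -1.8]
opening: 0.462
grasp_force: 30.0
```

Request:
servo_tool:
  plan:
    - [[-0.03,-0.45,0],[0,0,0],1]
    - [[-0.07,-0.91,0],[0,0,0],1]

```text
clock: 23.02
ee_pos: [0.5676, 0.0267, 0.3704]
orientation: [0.643, 0.766, 0.0, 0.0]
ft_force: [0.1, -0.7, -0.9]
opening: 0.459
grasp_force: 30.0
```

Request:
servo_tool:
  plan:
    - [[-0.03,-0.45,0],[0,0,0],1]
    - [[-0.07,-0.91,0],[0,0,0],1]

```text
clock: 23.28
ee_pos: [0.5607, -0.065, 0.3699]
orientation: [0.643, 0.766, -0.0, -0.0]
ft_force: [0.4, 0.3, -1.3]
opening: 0.459
grasp_force: 30.0
```

Request:
servo_tool:
  plan:
    - [[-0.03,-0.45,0],[0,0,0],1]
    - [[-0.07,-0.91,0],[0,0,0],1]

```text
clock: 23.52
ee_pos: [0.5537, -0.156, 0.3699]
orientation: [0.643, 0.766, -0.0, -0.001]
ft_force: [0.3, 0.8, -1.7]
opening: 0.46
grasp_force: 30.0
```

Request:
servo_tool:
  plan:
    - [[-0.03,-0.45,0],[0,0,0],1]
    - [[-0.07,-0.91,0],[0,0,0],1]

```text
clock: 23.78
ee_pos: [0.5467, -0.247, 0.3698]
orientation: [0.643, 0.766, -0.0, -0.001]
ft_force: [0.8, 0.4, -0.6]
opening: 0.458
grasp_force: 30.0
```

Request:
servo_tool:
  plan:
    - [[-0.03,-0.45,0],[0,0,0],1]
    - [[-0.08,-0.91,-0.1],[0,0,0],1]
    - [[-0.08,-0.91,-0.3],[0,0,0],1]
    - [[-0.08,-0.91,-0.3],[0,0,0],1]
    - [[-0.08,-0.91,-0.3],[0,0,0],1]

```text
clock: 24.4
ee_pos: [0.5392, -0.3362, 0.3409]
orientation: [0.643, 0.766, 0.0, 0.0]
ft_force: [0.1, -0.2, -0.7]
opening: 0.46
grasp_force: 30.0
```

```bash
python3 - <<'E'
from h import *
c,im=snap("wrist","w9.png"); s=r.sense(); x,y,z=s["ee_pos"]; print(s["ee_pos"],s["opening"])
g=cv2.cvtColor(im,cv2.COLOR_RGB2GRAY)[280:350,285:360].astype(np.uint8)
# bore: brighter blob inside dark ring
print(proj(c,[[x,y,z-.158],[x,y,z-.17],[x,y,.158]]))
print(g[::7,::4])
E
```

```text
[ 0.53925669 -0.33608597  0.34120644] 0.4545218183332111
[[318.77966372 323.20614995]
 [318.94912009 308.82465421]
 [319.11000992 295.17018761]]
[[ 74 104  87  91  91  89  89  89  88  88  88  89  87  87  88  89  87  81
   62]
 [163 159 160  97  89  90  87  88  88  88  88  89  89  89  88  88  89  88
   89]
 [ 87  88  89  88  88  90  88  88  89  87  86  89  89  90  89  91  90  89
   89]
 [ 88  89  89  88  87  84  81  67  90  90  89  66  77  82  84  87  88  88
   90]
 [ 90  91  89  84  75  91  90  89  88  88  90  92  90  90  86  80  87  90
   89]
 [ 89  88  81  88  97  82  86  88  89  92  90  91  86  85 100 106  81  87
   88]
 [ 91  87  74 103 103 103 102 103 104 103 103 103 105 104 104 106  69  84
   88]
 [ 90  86  75  60 140 138 108 108 106 106 106 106 107 106 106  61  69  84
   88]
 [ 90  89  84  74  63  62 139 139 139 105 107 107 114  79  61  65  78  88
   89]
 [ 89  89  90  84  78  68  64  65  64  64  65  65  65  65  77  81  88  90
   90]]
```

Request:
servo_tool:
  plan:
    - [[0,0.01,-0.1],[0,0,0],1]
    - [[0,0.01,-0.18],[0,0,0],1]
    - [[0,0.01,-0.22],[0,0,0],1]
    - [[0,0.01,-0.22],[0,0,0],1]

```text
clock: 24.95
ee_pos: [0.539, -0.3356, 0.3179]
orientation: [0.643, 0.766, 0.0, -0.0]
ft_force: [0.4, 1.3, -1.7]
opening: 0.458
grasp_force: 30.0
```

No contact force, so I'll release it.

Request:
servo_tool:
  plan:
    - [[0,0,0],[0,0,0],0.4]
    - [[0,0,0],[0,0,0],0.4]
    - [[0,0,0],[0,0,0],0.4]
    - [[0,0,0],[0,0,0],0.4]

```text
clock: 25.45
ee_pos: [0.539, -0.3356, 0.3184]
orientation: [0.643, 0.766, -0.0, 0.0]
ft_force: [0.4, 0.1, 0.6]
opening: 0.602
grasp_force: 0.0
```

```bash
python3 - <<'E'
from h import *
duo("d10.png")
for o in collars("wrist",z=.141,cmin=.2): print(*o)
E
```

```text
[ 0.53901887 -0.33560816  0.31834054] [0.00645156 0.74592327 0.09588927] 0.5987265613845473 25.5
0.7 [ 0.5397 -0.3333] [45.3 53.8] [321. 262.]
0.68 [ 0.5401 -0.335 ] [42.6 45.6] [322. 298.]
```

View pics/d10.png

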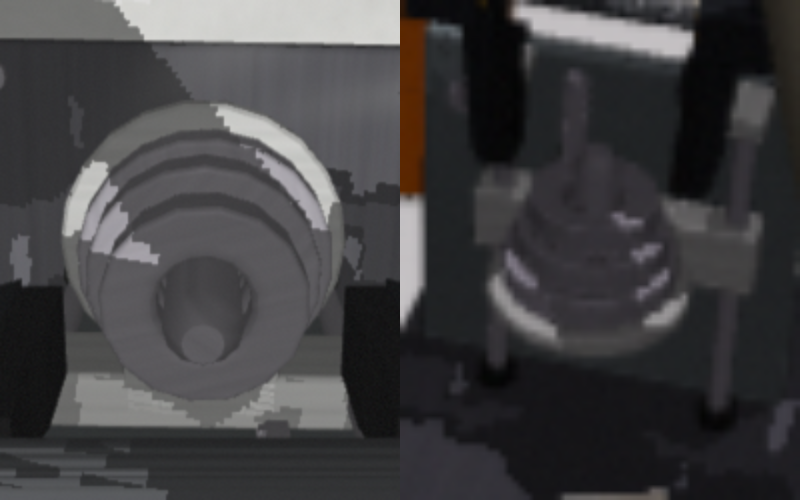

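Three are stacked flat. On to the 36.

Request:
servo_tool:
  plan:
    - [[0,0,0.5],[0,0,0],0]
    - [[0,0,0.9],[0,0,0],0]
    - [[-0.1,0.4,0.9],[0,0,0],0]
    - [[-0.2,0.9,0.9],[0,0,0],0]

```text
clock: 26.15
ee_pos: [0.5186, -0.2451, 0.4083]
orientation: [0.644, 0.765, 0.0, 0.0]
ft_force: [0.3, 0.3, 0.2]
opening: 0.996
grasp_force: 0.0
```

Request:
servo_tool:
  plan:
    - [[-0.1,0.45,0],[0,0,0],0]
    - [[-0.2,0.9,0],[0,0,0],0]

```text
clock: 26.4
ee_pos: [0.4985, -0.1541, 0.4084]
orientation: [0.643, 0.766, 0.0, 0.0]
ft_force: [0.1, -0.2, -0.7]
opening: 0.999
grasp_force: 0.0
```

Request:
servo_tool:
  plan:
    - [[-0.1,0.45,0],[0,0,0],0]
    - [[-0.2,0.9,0],[0,0,0],0]

```text
clock: 26.65
ee_pos: [0.4785, -0.0642, 0.4084]
orientation: [0.643, 0.766, 0.0, 0.0]
ft_force: [1.2, 1.0, -0.3]
opening: 0.997
grasp_force: 0.0
```

Request:
servo_tool:
  plan:
    - [[-0.1,0.45,0],[0,0,0],0]
    - [[-0.2,0.9,0],[0,0,0],0]

```text
clock: 26.9
ee_pos: [0.4584, 0.0258, 0.4084]
orientation: [0.643, 0.766, 0.0, 0.0]
ft_force: [0.0, 0.4, -0.8]
opening: 1.002
grasp_force: 0.0
```

Request:
servo_tool:
  plan:
    - [[-0.1,0.45,0],[0,0,0],0]
    - [[-0.14,0.76,0],[0,0,0],0]
    - [[-0.14,0.76,0],[0,0,0],0]
    - [[-0.14,0.76,0],[0,0,0],0]

```text
clock: 27.4
ee_pos: [0.4452, 0.0999, 0.4083]
orientation: [0.643, 0.766, -0.0, 0.0]
ft_force: [0.6, 0.9, 0.7]
opening: 1.002
grasp_force: 0.0
```

```bash
python3 - <<'E'
from h import *
s=r.sense(); print(s["ee_pos"])
for o in collars("wrist",cmin=.2): print(*o)
for o in collars("side"): print(*o)
E
```

```text
[0.44518171 0.09986865 0.40825486]
0.68 [0.4463 0.1011] [34.2 35.5] [322. 199.]
0.79 [0.4449 0.1036] [34.8 42.5] [358. 370.]
0.71 [ 0.5487 -0.5313] [49.4 57.8] [312. 187.]
0.52 [ 0.5451 -0.5023] [53.  59.8] [314. 194.]
```

Request:
servo_tool:
  plan:
    - [[0,0,-0.5],[0,0,0],0]
    - [[0,0,-1],[0,0,0],0]

```text
clock: 27.85
ee_pos: [0.4451, 0.0998, 0.3074]
orientation: [0.644, 0.765, 0.001, 0.001]
ft_force: [0.5, -0.1, -0.0]
opening: 1.0
grasp_force: 0.0
```

Request:
servo_tool:
  plan:
    - [[0,0,-0.5],[0,0,0],0]
    - [[0,0,-1],[0,0,0],0]
    - [[0,0,-1],[0,0,0],0]

```text
clock: 28.22
ee_pos: [0.4448, 0.0999, 0.2063]
orientation: [0.643, 0.765, -0.002, -0.003]
ft_force: [0.7, 0.3, 0.4]
opening: 0.999
grasp_force: 0.0
```

Request:
servo_tool:
  plan:
    - [[0,0,-0.2],[0,0,0],0]
    - [[0,0,-0.38],[0,0,0],0]
    - [[0,0,-0.38],[0,0,0],0]
    - [[0,0,-0.38],[0,0,0],1]
    - [[0,0,-0.38],[0,0,0],1]

```text
clock: 28.85
ee_pos: [0.4453, 0.1003, 0.1714]
orientation: [0.643, 0.766, 0.001, 0.001]
ft_force: [-0.4, 0.0, 0.2]
opening: 0.798
grasp_force: 0.0
```

Request:
servo_tool:
  plan:
    - [[0,0,0],[0,0,0],1]
    - [[0,0,0],[0,0,0],1]
    - [[0,0,0],[0,0,0],1]
    - [[0,0,0],[0,0,0],1]
    - [[0,0,0],[0,0,0],1]

```text
clock: 29.48
ee_pos: [0.4451, 0.1004, 0.1703]
orientation: [0.643, 0.766, -0.0, -0.0]
ft_force: [-1.1, 0.1, 0.6]
opening: 0.37
grasp_force: 30.0
```

Request:
servo_tool:
  plan:
    - [[0,0,0],[0,0,0],1]
    - [[0,0,0],[0,0,0],1]
    - [[0,0,0.3],[0,0,0],1]
    - [[0,0,0.7],[0,0,0],1]
    - [[0,0,1],[0,0,0],1]

```text
clock: 30.1
ee_pos: [0.4449, 0.1004, 0.2716]
orientation: [0.643, 0.766, 0.0, 0.0]
ft_force: [-0.2, -0.3, -1.2]
opening: 0.371
grasp_force: 30.0
```

Request:
servo_tool:
  plan:
    - [[0,0,0.5],[0,0,0],1]
    - [[0,0,1],[0,0,0],1]

```text
clock: 30.35
ee_pos: [0.4447, 0.1004, 0.3717]
orientation: [0.643, 0.766, -0.0, -0.0]
ft_force: [0.4, -0.9, -1.3]
opening: 0.374
grasp_force: 30.0
```

Request:
servo_tool:
  plan:
    - [[0.09,-0.43,0],[0,0,0],1]
    - [[0.19,-0.87,0],[0,0,0],1]

```text
clock: 30.6
ee_pos: [0.4639, 0.0127, 0.3707]
orientation: [0.643, 0.766, 0.0, 0.0]
ft_force: [-0.1, -0.7, -1.2]
opening: 0.372
grasp_force: 30.0
```

Request:
servo_tool:
  plan:
    - [[0.09,-0.43,0],[0,0,0],1]
    - [[0.19,-0.87,0],[0,0,0],1]

```text
clock: 30.85
ee_pos: [0.483, -0.075, 0.3701]
orientation: [0.643, 0.766, -0.0, -0.0]
ft_force: [0.7, 0.7, -0.0]
opening: 0.371
grasp_force: 30.0
```

Request:
servo_tool:
  plan:
    - [[0.09,-0.43,0],[0,0,0],1]
    - [[0.19,-0.87,0],[0,0,0],1]

```text
clock: 31.1
ee_pos: [0.502, -0.162, 0.37]
orientation: [0.643, 0.766, -0.0, -0.0]
ft_force: [0.5, 0.3, -0.0]
opening: 0.377
grasp_force: 30.0
```

Request:
servo_tool:
  plan:
    - [[0.09,-0.43,0],[0,0,0],1]
    - [[0.19,-0.87,0],[0,0,0],1]

```text
clock: 31.35
ee_pos: [0.5211, -0.249, 0.3699]
orientation: [0.643, 0.766, -0.0, -0.0]
ft_force: [-0.0, 1.2, -0.5]
opening: 0.376
grasp_force: 30.0
```

Request:
servo_tool:
  plan:
    - [[0.09,-0.43,0],[0,0,0],1]
    - [[0.185,-0.88,-0.1],[0,0,0],1]
    - [[0.185,-0.88,-0.3],[0,0,0],1]
    - [[0.185,-0.88,-0.3],[0,0,0],1]
    - [[0.185,-0.88,-0.3],[0,0,0],1]

```text
clock: 31.98
ee_pos: [0.5396, -0.3352, 0.341]
orientation: [0.643, 0.766, 0.0, 0.0]
ft_force: [-0.1, 0.2, -0.2]
opening: 0.371
grasp_force: 30.0
```

```bash
python3 - <<'E'
from h import *
duo("d12.png"); s=r.sense(); x,y,z=s["ee_pos"]
print(proj(cam("wrist"),[[x,y,z-.158],[x,y,.158]]))
E
```

```text
[ 0.53966    -0.33509427  0.34128842] [-0.09766608 -0.25505175 -1.21628605] 0.3713639692643577 32.025
[[318.42361658 322.69224495]
 [318.76731245 294.58543369]]
```

View pics/d12.png

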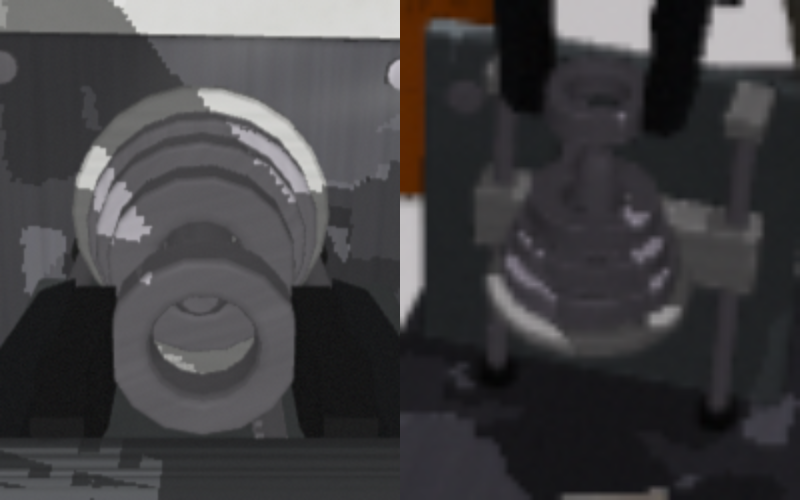

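Bore at crop (204,335), tip crescent at (202,306): a shift of about -1.4 mm in y is needed.

Request:
servo_tool:
  plan:
    - [[-0.005,-0.014,-0.05],[0,0,0],1]
    - [[-0.005,-0.014,-0.15],[0,0,0],1]
    - [[-0.005,-0.014,-0.23],[0,0,0],1]
    - [[-0.005,-0.014,-0.23],[0,0,0],1]

```text
clock: 32.58
ee_pos: [0.539, -0.3369, 0.3162]
orientation: [0.643, 0.766, 0.0, -0.001]
ft_force: [0.2, 0.4, -0.7]
opening: 0.37
grasp_force: 30.0
```

Request:
servo_tool:
  plan:
    - [[0,0,0],[0,0,0],0.5]
    - [[0,0,0],[0,0,0],0.5]
    - [[0,0,0],[0,0,0],0.5]
    - [[0,0,0],[0,0,0],0.5]

```text
clock: 33.08
ee_pos: [0.539, -0.337, 0.3174]
orientation: [0.643, 0.766, -0.0, 0.0]
ft_force: [-0.3, -0.0, 0.5]
opening: 0.498
grasp_force: 0.0
```

Request:
servo_tool:
  plan:
    - [[0,0,0.5],[0,0,0],0.5]
    - [[0,0,0.9],[0,0,0],0.5]
    - [[0,0,0.9],[0,0,0],0.5]
    - [[0,0,0.9],[0,0,0],0.5]

```text
clock: 33.58
ee_pos: [0.5389, -0.337, 0.4063]
orientation: [0.643, 0.766, 0.0, -0.001]
ft_force: [-0.3, 0.9, 0.1]
opening: 0.5
grasp_force: 0.0
```

Request:
servo_tool:
  plan:
    - [[-0.2,-0.2,0],[0,0,0],0.5]
    - [[-0.38,-0.5,0],[0,0,0],0.5]
    - [[-0.38,-0.5,0],[0,0,0],0.5]
    - [[-0.38,-0.5,0],[0,0,0],0.5]

```text
clock: 34.08
ee_pos: [0.5013, -0.3867, 0.4062]
orientation: [0.643, 0.766, 0.0, -0.001]
ft_force: [0.1, -0.1, 0.2]
opening: 0.503
grasp_force: 0.0
```

```bash
python3 - <<'E'
from h import *
c,im=snap("wrist"); s=r.sense(); print(s["ee_pos"],s["joint_pos"].round(2))
_,sc=snap("scene"); f=lambda i:cv2.cvtColor(i,cv2.COLOR_RGB2BGR)
cv2.imwrite("pics/d13.png",np.hstack([cv2.resize(f(im[60:360,120:520]),(480,360)),cv2.resize(f(sc[150:222,310:374]),(320,360))]))
for q in ("pawl_pin","collar_36","post_foot"):
  for d in spotter.trace("wrist",q):
    ys,xs=np.nonzero(d["pixels"]);print(q,round(d["confidence"],2),np.array(d["location"])*[640,480],xs.min(),xs.max(),ys.min(),ys.max())
R=Ro.from_euler("z",10,degrees=True).as_matrix()
L=lambda p:R@(np.array(p)/1000)+[.5498,-.3981,0]
print("pred pin",L((-58,-50,142)),proj(c,[L((-58,-50,142)),L((-58,-23,142)),L((-58,-72,142)),L((0,62,158))]))
E
```

```text
[ 0.50151377 -0.38634966  0.40651149] [-0.84  0.53  1.04  0.    1.57 -1.02]
pawl_pin 0.63 [341.824 295.92 ] 290 495 283 369
collar_36 0.97 [373.312 143.088] 354 437 123 205
collar_36 0.8 [414.912 180.72 ] 371 436 141 205
collar_36 0.57 [379.712 146.592] 363 436 133 207
collar_36 0.56 [359.872 145.488] 348 435 118 211
collar_36 0.55 [344.128 296.208] 290 496 283 369
post_foot 0.77 [392.192 213.312] 314 461 110 265
pred pin [ 0.50136356 -0.45741198  0.142     ] [[301.45645902 345.01329339]
 [300.88443992 306.92205517]
 [301.90007374 374.55397483]
 [404.56980744 175.25162728]]
```

View pics/d13.png

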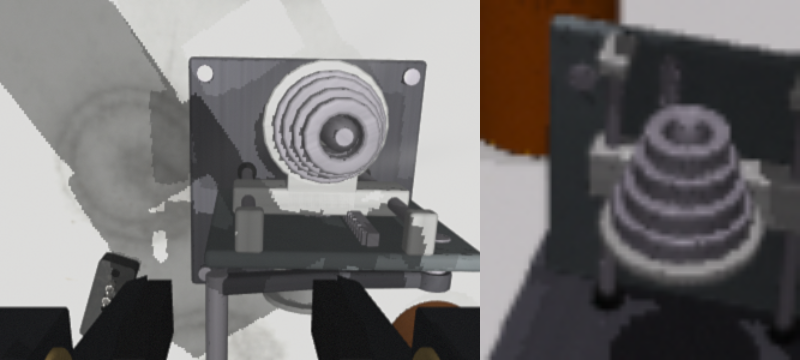

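All four are stacked flat and the tip shows at ≈(406,172). The pawl pin is at column ≈300 with its bar at row ≈301, as predicted. I'll move over the pin and down.

Request:
servo_tool:
  plan:
    - [[-0.005,-0.4,0],[0,0,0],0.6]
    - [[-0.005,-0.71,0],[0,0,0],0.6]
    - [[-0.005,-0.71,-0.3],[0,0,0],0.6]
    - [[-0.005,-0.71,-0.6],[0,0,0],0.6]
    - [[-0.005,-0.71,-0.6],[0,0,0],0.6]
  newtons: 12

```text
clock: 34.95
ee_pos: [0.5007, -0.4577, 0.3451]
orientation: [0.643, 0.766, 0.001, -0.002]
ft_force: [-0.5, -0.1, 1.0]
opening: 0.399
grasp_force: 0.0
```

```bash
python3 - <<'E'
from h import *
c,im=snap("wrist","d14.png"); s=r.sense(); print(s["ee_pos"],s["ft_force"])
R=Ro.from_euler("z",10,degrees=True).as_matrix()
L=lambda p:R@(np.array(p)/1000)+[.5498,-.3981,0]
print(proj(c,[L((-58,-50,142)),L((-58,-23,142)),L((-58,-72,142))]))
cv2.imwrite("pics/d14.png",cv2.cvtColor(im,cv2.COLOR_RGB2BGR))
E
```

```text
[ 0.50081309 -0.45781265  0.34722778] [0.45470298 0.42592848 1.07690195]
[[321.84733167 279.38992368]
 [321.86079503 222.96140601]
 [321.83708829 322.32264314]]
```

View pics/d14.png

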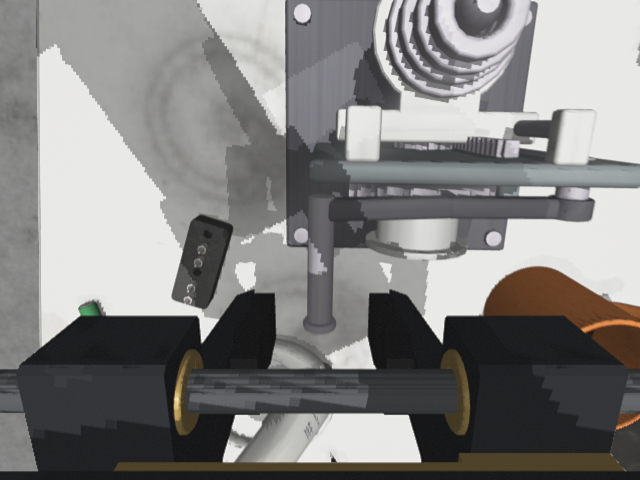

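The pin is at column 320 between the fingers (bar at row 210, end collar at row 327). I'll descend slowly, watching the force because of the lamp behind.

Request:
servo_tool:
  plan:
    - [[0,0,-0.1],[0,0,0],0.6]
    - [[0,0,-0.2],[0,0,0],0.6]
    - [[0,0,-0.3],[0,0,0],0.6]
    - [[0,0,-0.3],[0,0,0],0.6]

```text
clock: 35.5
ee_pos: [0.5005, -0.458, 0.3162]
orientation: [0.643, 0.766, 0.0, -0.001]
ft_force: [0.3, -0.4, 0.0]
opening: 0.397
grasp_force: 0.0
```

Request:
servo_tool:
  plan:
    - [[0,0,-0.08],[0,0,0],0.6]
    - [[0,0,-0.16],[0,0,0],0.6]
    - [[0,0,-0.24],[0,0,0],0.6]
    - [[0,0,-0.27],[0,0,0],0.6]
    - [[0,0,-0.27],[0,0,0],0.6]

```text
clock: 36.12
ee_pos: [0.5006, -0.458, 0.2901]
orientation: [0.643, 0.766, 0.0, -0.0]
ft_force: [-0.1, -0.5, 0.5]
opening: 0.4
grasp_force: 0.0
```

Request:
servo_tool:
  plan:
    - [[0,0,0],[0,0,0],1]
    - [[0,0,0],[0,0,0],1]
    - [[0,0,0],[0,0,0],1]
    - [[0,0,0],[0,0,0],1]
    - [[0,0,0],[0,0,0],1]

```text
clock: 36.75
ee_pos: [0.4999, -0.4583, 0.2904]
orientation: [0.643, 0.766, -0.001, -0.001]
ft_force: [-5.9, -1.3, 1.3]
opening: 0.123
grasp_force: 12.0
```

Request:
servo_tool:
  plan:
    - [[0.008,0.003,0.105],[0,0,0],1]
    - [[0.035,0.008,0.21],[0,0,0],1]
    - [[0.072,0.014,0.31],[0,0,0],1]
    - [[0.116,0.022,0.405],[0,0,0],1]
    - [[0.116,0.022,0.405],[0,0,0],1]
  newtons: 20

```text
clock: 37.38
ee_pos: [0.5118, -0.4559, 0.3331]
orientation: [0.643, 0.766, -0.001, 0.001]
ft_force: [-7.9, -2.3, 3.0]
opening: 0.124
grasp_force: 20.0
```

```bash
cat > m.py <<'E'
from h import *
s=r.sense(); print(s["clock"],s["ee_pos"],s["ft_force"].round(1),s["opening"],s["grasp_force"])
c,_=snap("scene"); d=spotter.trace("scene","post_foot")
for q in d[:2]:
    ys,xs=np.nonzero(q["pixels"]); print(round(q["confidence"],2),xs.min(),xs.max(),ys.min(),ys.max())
R=Ro.from_euler("z",10,degrees=True).as_matrix()
for z in (.105,.047): print(z,proj(c,R@[0,.062,0]+[.5498,-.3981,z])[0], proj(c,R@[0,.062,0]+[.5498,-.3981,z+.053])[0], proj(c,R@[0,.097,0]+[.5498,-.3981,z])[0])
for o in collars("scene",q="collar_36",z=.153,cmin=.4): print(*o)
E
python3 m.py
```

```text
37.375 [ 0.51182075 -0.45593464  0.33305229] [-7.9 -2.3  3. ] 0.12372570790796815 19.989433586597443
0.61 333 377 163 207
0.105 [349.94907895 193.37191687] [351.19262572 173.15342971] [346.24358596 203.63079024]
0.047 [348.68955469 213.85017757] [349.83649629 195.20236755] [345.10170944 224.18755645]
0.75 [ 0.5343 -0.3259] [32.7 42.5] [351. 179.]
0.7 [ 0.5264 -0.3008] [35.3 41.8] [350. 187.]
0.64 [ 0.5213 -0.289 ] [40.4 45.4] [350. 193.]
0.59 [ 0.5184 -0.2808] [49.9 56.2] [350. 198.]
```

Request:
servo_tool:
  plan:
    - [[-0.01,0,0],[0,0,0],1]
    - [[-0.01,0,0],[0,0,0],1]
    - [[-0.01,0,0],[0,0,0],1]
    - [[-0.01,0,0],[0,0,0],1]
    - [[-0.01,0,0],[0,0,0],1]

```text
clock: 38.2
ee_pos: [0.511, -0.4561, 0.3318]
orientation: [0.643, 0.766, -0.001, 0.001]
ft_force: [-4.8, -3.6, 1.2]
opening: 0.128
grasp_force: 20.0
```

Request:
servo_tool:
  plan:
    - [[0,0,0],[0,0,0],1]
    - [[0,0,0],[0,0,0],1]
    - [[0,0,0],[0,0,0],1]
    - [[0,0,0],[0,0,0],1]
    - [[0,0,0],[0,0,0],1]

```text
clock: 38.83
ee_pos: [0.511, -0.4561, 0.3318]
orientation: [0.643, 0.766, -0.001, 0.001]
ft_force: [-4.9, -4.3, 1.2]
opening: 0.127
grasp_force: 20.0
```

Request:
servo_tool:
  plan:
    - [[0,0,0],[0,0,0],1]
    - [[0,0,0],[0,0,0],1]
    - [[0,0,0],[0,0,0],1]
    - [[0,0,0],[0,0,0],1]
    - [[0,0,0],[0,0,0],1]

```text
clock: 39.45
ee_pos: [0.511, -0.4561, 0.3318]
orientation: [0.643, 0.766, -0.001, 0.001]
ft_force: [-4.3, -3.3, 1.2]
opening: 0.128
grasp_force: 20.0
```

Request:
servo_tool:
  plan:
    - [[0,0,0],[0,0,0],1]
    - [[0,0,0],[0,0,0],1]
    - [[0,0,0],[0,0,0],1]
    - [[0,0,0],[0,0,0],1]
    - [[0,0,0],[0,0,0],1]

```text
clock: 40.08
ee_pos: [0.511, -0.4561, 0.3317]
orientation: [0.643, 0.766, -0.001, 0.001]
ft_force: [-4.8, -3.5, 1.1]
opening: 0.125
grasp_force: 20.0
```

```bash
python3 m.py
```

```text
40.075 [ 0.51099133 -0.45607639  0.33173907] [-4.8 -3.5  1.1] 0.12453096806370241 19.990379512310028
0.89 332 375 173 215
0.105 [349.94907895 193.37191687] [351.19262572 173.15342971] [346.24358596 203.63079024]
0.047 [348.68955469 213.85017757] [349.83649629 195.20236755] [345.10170944 224.18755645]
0.55 [ 0.5243 -0.2993] [29.2 39.1] [351. 188.]
0.53 [ 0.5121 -0.26  ] [30.6 43.2] [349. 201.]
0.49 [ 0.5205 -0.2876] [38. 49.] [350. 194.]
0.43 [ 0.5115 -0.2625] [50.  61.6] [349. 205.]
```

It's descending. I'll keep holding.

Request:
servo_tool:
  plan:
    - [[0,0,0],[0,0,0],1]
    - [[0,0,0],[0,0,0],1]
    - [[0,0,0],[0,0,0],1]
    - [[0,0,0],[0,0,0],1]
    - [[0,0,0],[0,0,0],1]

```text
clock: 40.9
ee_pos: [0.511, -0.4561, 0.3318]
orientation: [0.643, 0.766, -0.001, 0.001]
ft_force: [-4.5, -3.4, 0.7]
opening: 0.127
grasp_force: 20.0
```

Request:
servo_tool:
  plan:
    - [[0,0,0],[0,0,0],1]
    - [[0,0,0],[0,0,0],1]
    - [[0,0,0],[0,0,0],1]
    - [[0,0,0],[0,0,0],1]
    - [[0,0,0],[0,0,0],1]

```text
clock: 41.52
ee_pos: [0.511, -0.4561, 0.3317]
orientation: [0.643, 0.766, -0.001, 0.001]
ft_force: [-3.8, -4.6, 1.0]
opening: 0.125
grasp_force: 20.0
```

Request:
servo_tool:
  plan:
    - [[0,0,0],[0,0,0],1]
    - [[0,0,0],[0,0,0],1]
    - [[0,0,0],[0,0,0],1]
    - [[0,0,0],[0,0,0],1]
    - [[0,0,0],[0,0,0],1]

```text
clock: 42.15
ee_pos: [0.511, -0.4561, 0.3318]
orientation: [0.643, 0.766, -0.001, 0.001]
ft_force: [-4.6, -3.2, 2.0]
opening: 0.126
grasp_force: 20.0
```

Request:
servo_tool:
  plan:
    - [[0,0,0],[0,0,0],1]
    - [[0,0,0],[0,0,0],1]
    - [[0,0,0],[0,0,0],1]
    - [[0,0,0],[0,0,0],1]
    - [[0,0,0],[0,0,0],1]

```text
clock: 42.78
ee_pos: [0.511, -0.4561, 0.3318]
orientation: [0.643, 0.766, -0.001, 0.001]
ft_force: [-4.4, -4.1, 1.2]
opening: 0.129
grasp_force: 20.0
```

Request:
servo_tool:
  plan:
    - [[0,0,0],[0,0,0],1]
    - [[0,0,0],[0,0,0],1]
    - [[0,0,0],[0,0,0],1]
    - [[0,0,0],[0,0,0],1]
    - [[0,0,0],[0,0,0],1]

```text
clock: 43.4
ee_pos: [0.511, -0.4561, 0.3317]
orientation: [0.643, 0.766, -0.001, 0.001]
ft_force: [-3.8, -3.0, 0.1]
opening: 0.129
grasp_force: 20.0
```

Request:
servo_tool:
  plan:
    - [[0,0,0],[0,0,0],1]
    - [[0,0,0],[0,0,0],1]
    - [[0,0,0],[0,0,0],1]
    - [[0,0,0],[0,0,0],1]
    - [[0,0,0],[0,0,0],1]

```text
clock: 44.02
ee_pos: [0.511, -0.4561, 0.3318]
orientation: [0.643, 0.766, -0.001, 0.001]
ft_force: [-4.5, -4.0, 0.9]
opening: 0.128
grasp_force: 20.0
```

Request:
servo_tool:
  plan:
    - [[0,0,0],[0,0,0],1]
    - [[0,0,0],[0,0,0],1]
    - [[0,0,0],[0,0,0],1]
    - [[0,0,0],[0,0,0],1]
    - [[0,0,0],[0,0,0],1]

```text
clock: 44.65
ee_pos: [0.511, -0.4561, 0.3317]
orientation: [0.643, 0.766, -0.001, 0.001]
ft_force: [-4.4, -4.1, 1.0]
opening: 0.127
grasp_force: 20.0
```

Request:
servo_tool:
  plan:
    - [[0,0,0],[0,0,0],1]
    - [[0,0,0],[0,0,0],1]
    - [[0,0,0],[0,0,0],1]
    - [[0,0,0],[0,0,0],1]
    - [[0,0,0],[0,0,0],1]

```text
clock: 45.28
ee_pos: [0.511, -0.4561, 0.3318]
orientation: [0.643, 0.766, -0.001, 0.001]
ft_force: [-4.7, -3.7, 1.5]
opening: 0.126
grasp_force: 20.0
```

```bash
python3 m.py
```

```text
45.275 [ 0.51098689 -0.45606739  0.3317648 ] [-4.7 -3.7  1.5] 0.12564838443087623 19.990371465682983
0.62 331 375 183 226
0.105 [349.94907895 193.37191687] [351.19262572 173.15342971] [346.24358596 203.63079024]
0.047 [348.68955469 213.85017757] [349.83649629 195.20236755] [345.10170944 224.18755645]
0.72 [ 0.4992 -0.2296] [46.4 57.6] [348. 217.]
0.55 [ 0.4985 -0.2316] [33.2 38. ] [349. 213.]
0.51 [ 0.5105 -0.2635] [27.5 39.1] [350. 200.]
0.48 [ 0.5026 -0.2411] [20.  33.6] [349. 208.]
```

Request:
servo_tool:
  plan:
    - [[0,0,0],[0,0,0],1]
    - [[0,0,0],[0,0,0],1]
    - [[0,0,0],[0,0,0],1]
    - [[0,0,0],[0,0,0],1]
    - [[0,0,0],[0,0,0],1]

```text
clock: 46.1
ee_pos: [0.511, -0.4561, 0.3317]
orientation: [0.643, 0.766, -0.001, 0.001]
ft_force: [-3.8, -3.6, 1.4]
opening: 0.127
grasp_force: 20.0
```

Request:
servo_tool:
  plan:
    - [[0,0,0],[0,0,0],1]
    - [[0,0,0],[0,0,0],1]
    - [[0,0,0],[0,0,0],1]
    - [[0,0,0],[0,0,0],1]
    - [[0,0,0],[0,0,0],1]

```text
clock: 46.72
ee_pos: [0.511, -0.4561, 0.3318]
orientation: [0.643, 0.766, -0.001, 0.001]
ft_force: [-3.9, -3.3, 0.9]
opening: 0.128
grasp_force: 20.0
```

Request:
servo_tool:
  plan:
    - [[0,0,0],[0,0,0],1]
    - [[0,0,0],[0,0,0],1]
    - [[0,0,0],[0,0,0],1]
    - [[0,0,0],[0,0,0],1]
    - [[0,0,0],[0,0,0],1]

```text
clock: 47.35
ee_pos: [0.511, -0.4561, 0.3318]
orientation: [0.643, 0.766, -0.001, 0.001]
ft_force: [-3.8, -4.1, 0.4]
opening: 0.129
grasp_force: 20.0
```

Request:
servo_tool:
  plan:
    - [[0,0,0],[0,0,0],1]
    - [[0,0,0],[0,0,0],1]
    - [[0,0,0],[0,0,0],1]
    - [[0,0,0],[0,0,0],1]
    - [[0,0,0],[0,0,0],1]

```text
clock: 47.98
ee_pos: [0.511, -0.4561, 0.3318]
orientation: [0.643, 0.766, -0.001, 0.001]
ft_force: [-4.0, -4.5, 0.8]
opening: 0.129
grasp_force: 20.0
```

```bash
python3 m.py
```

```text
47.975 [ 0.51099473 -0.45606863  0.33176924] [-4.  -4.5  0.8] 0.1287501261367517 19.990387558937073
0.96 330 374 185 226
0.105 [349.94907895 193.37191687] [351.19262572 173.15342971] [346.24358596 203.63079024]
0.047 [348.68955469 213.85017757] [349.83649629 195.20236755] [345.10170944 224.18755645]
0.73 [ 0.4994 -0.2308] [47.4 57.6] [348. 217.]
0.69 [ 0.511  -0.2647] [26.9 38.7] [350. 199.]
0.56 [ 0.5032 -0.2388] [40.3 49. ] [348. 212.]
0.45 [ 0.5079 -0.2534] [35.5 46. ] [349. 206.]
```

The carriage has stopped at the bottom (mask bottom steady at row 226, as predicted). I'll lower the pawl back along its arc and release it.

Request:
servo_tool:
  plan:
    - [[-0.04,-0.008,-0.1],[0,0,0],1]
    - [[-0.077,-0.014,-0.2],[0,0,0],1]
    - [[-0.1,-0.019,-0.3],[0,0,0],1]
    - [[-0.11,-0.022,-0.385],[0,0,0],1]
    - [[-0.11,-0.022,-0.385],[0,0,0],1]

```text
clock: 48.8
ee_pos: [0.4999, -0.4581, 0.2929]
orientation: [0.643, 0.766, -0.0, 0.0]
ft_force: [-6.5, -2.0, 4.2]
opening: 0.126
grasp_force: 20.2
```

Request:
servo_tool:
  plan:
    - [[0,0,0],[0,0,0],0.6]
    - [[0,0,0],[0,0,0],0.6]
    - [[0,0,0],[0,0,0],0.6]
    - [[0,0,0],[0,0,0],0.6]

```text
clock: 49.3
ee_pos: [0.5003, -0.4579, 0.2922]
orientation: [0.643, 0.766, 0.0, -0.0]
ft_force: [-0.3, 0.1, -0.1]
opening: 0.399
grasp_force: 0.0
```

Request:
servo_tool:
  plan:
    - [[0,0,0.2],[0,0,0],0.6]
    - [[0,0,0.5],[0,0,0],0.6]
    - [[0,0,0.57],[0,0,0],0.6]
    - [[0,0,0.57],[0,0,0],0.6]

```text
clock: 49.8
ee_pos: [0.5001, -0.4579, 0.3488]
orientation: [0.643, 0.766, 0.0, -0.0]
ft_force: [0.6, -0.6, -0.3]
opening: 0.403
grasp_force: 0.0
```

```bash
python3 - <<'E'
from h import *
c,im=snap("wrist"); s=r.sense(); print(s["ee_pos"])
a=cv2.imread("pics/d14.png"); b=cv2.cvtColor(im,cv2.COLOR_RGB2BGR)
ga,gb=[cv2.cvtColor(x,cv2.COLOR_BGR2GRAY) for x in (a,b)]
# pin column/edge and end-collar bottom comparison with pawl-down picture
for g in (ga,gb): print("row280",g[280,298:344:2]); 
T=ga[200:345,300:345]; R=cv2.matchTemplate(gb,T,cv2.TM_CCOEFF_NORMED); print(cv2.minMaxLoc(R))
T=ga[195:225,540:600]; R=cv2.matchTemplate(gb,T,cv2.TM_CCOEFF_NORMED); print(cv2.minMaxLoc(R),"base 540,195")
E
python3 m.py | head -3
```

```text
[ 0.50011989 -0.45789985  0.34811302]
row280 [144 144 141 141 142  76  84  92  95  96  99 102 101  98  96  91  84  79
 143 143 144 144 146]
row280 [146 147 149 149 149 107  81  86  95  97  98  99 101  98  97  94  88  79
 137 139 137 136 137]
(-0.5735000371932983, 0.9522656798362732, (94, 268), (301, 196))
(-0.7891079783439636, 0.9756190776824951, (366, 438), (535, 190)) base 540,195
49.85 [ 0.50011989 -0.45789985  0.34811302] [-0.8  0.4 -0.7] 0.399180042251456 0.0
0.93 332 375 184 225
0.105 [349.94907895 193.37191687] [351.19262572 173.15342971] [346.24358596 203.63079024]
```

Now I'll retreat and compare the pin in the fixed cameras with the starting picture.

Request:
servo_tool:
  plan:
    - [[0,0,0.5],[0,0,0],0.6]
    - [[0,0,1],[0,0,0],0.6]

```text
clock: 50.3
ee_pos: [0.5002, -0.4581, 0.4497]
orientation: [0.643, 0.766, 0.0, -0.001]
ft_force: [0.0, 0.4, -0.7]
opening: 0.401
grasp_force: 0.0
```

Request:
servo_tool:
  plan:
    - [[-0.4,0,0],[0,0,0],0.6]
    - [[-0.9,0.2,0],[0,0,0],0.6]

```text
clock: 50.55
ee_pos: [0.4093, -0.4384, 0.4483]
orientation: [0.643, 0.766, -0.0, -0.0]
ft_force: [0.0, -0.8, 0.2]
opening: 0.405
grasp_force: 0.0
```

Request:
servo_tool:
  plan:
    - [[-0.2,0.4,0],[0,0,0],0.6]
    - [[-0.4,1,0],[0,0,0],0.6]

```text
clock: 50.8
ee_pos: [0.3693, -0.3382, 0.4486]
orientation: [0.644, 0.765, 0.0, -0.0]
ft_force: [0.8, -0.6, 0.1]
opening: 0.396
grasp_force: 0.0
```

Request:
servo_tool:
  plan:
    - [[0,0.4,0],[0,0,0],0.6]
    - [[0,1,0],[0,0,0],0.6]
    - [[0,1,0],[0,0,0],0.6]

```text
clock: 51.18
ee_pos: [0.37, -0.2358, 0.4496]
orientation: [0.642, 0.767, 0.0, 0.0]
ft_force: [0.5, 0.5, 0.8]
opening: 0.399
grasp_force: 0.0
```

```bash
python3 - <<'E'
from h import *
for n,box in (("scene",(140,168,380,396)),("side",(146,168,322,340))):
    c,im=snap(n,n+"_end.png"); a=cv2.imread("pics/%s0.png"%n); b=cv2.cvtColor(im,cv2.COLOR_RGB2BGR)
    y0,y1,x0,x1=box; A=cv2.cvtColor(a,6)[y0:y1,x0:x1]; B=cv2.cvtColor(b,6)
    d=cv2.absdiff(A,B[y0:y1,x0:x1]); print(n,"diff mean/max",d.mean().round(1),d.max(),"best match",cv2.minMaxLoc(cv2.matchTemplate(B[y0-20:y1+20,x0-20:x1+20],A,cv2.TM_CCOEFF_NORMED))[1::2])
    R=Ro.from_euler("z",10,degrees=True).as_matrix()
    L=lambda p:R@(np.array(p)/1000)+[.5498,-.3981,0]
    print("pin px by angle",[ (t,proj(c,L((60-118.95*np.cos(.1265+t),-72,127+118.95*np.sin(.1265+t))))[0].round(1)) for t in (0,.06,.13)])
    for q in ("washer_tin","bit_holder"):
        o=spotter.boxes_of(n,q)[:1]
        for e in o: u,v=np.array(e["location"])*[640,480]; print(q,at_z(c,u,v,.012).round(3))
E
python3 m.py | head -3
```

```text
scene diff mean/max 22.2 130 best match (0.9198191165924072, (20, 20))
pin px by angle [(0, array([389. , 148.6])), (0.06, array([388.9, 145.9])), (0.13, array([388.4, 142.7]))]
washer_tin [0.668 0.031 0.012]
bit_holder [ 0.409 -0.516  0.012]
side diff mean/max 10.1 22 best match (0.9864972829818726, (20, 20))
pin px by angle [(0, array([327.5, 153.9])), (0.06, array([327.1, 151.5])), (0.13, array([326.3, 148.7]))]
washer_tin [0.652 0.039 0.012]
bit_holder [ 0.41  -0.506  0.012]
51.475 [ 0.3704757  -0.23974157  0.44889263] [-0.3 -0.2  0. ] 0.40019005311760525 0.0
0.68 331 375 183 226
0.105 [349.94907895 193.37191687] [351.19262572 173.15342971] [346.24358596 203.63079024]
```

The pin sits exactly where it started (zero shift in both cameras). The carriage is at the bottom and the bystanders haven't moved, so I'll hand the job in.

```bash
python3 -c "
from h import *
print(job_done())"
```

```text
the job is handed in; nothing more can be done
None
```

I handed the job in at about 51 s on the robot's clock: all four collars are stacked on the post, the carriage is at its bottom stop, and the pawl is back down between the teeth. The hand-in call gave no verdict.

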